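# Hold the sample cell in the beam tester

### The job

Gently lower the open hinged lid of the beam tester's lamp housing until it is fully closed. Then take the tall sample cell out of the rack by its two frosted faces only, never touching the clear windows with the fingers, and hold it upright and free in the gap between the lamp's lens tube and the receiver tube, square to the beam so that the light passes in at one clear window and out at the other, with the middle of the windows on the beam. Finish still holding it there; leave the short blank in the rack and the other things on the desk alone.

Things in the scene. Friction and masses are not known exactly. Their poses are not given: they have to be found in the camera images.
- tester: beam tester, fixed: base plate 110 x 255 x 10 mm; at +y an aluminium lamp housing 90 x 90 mm (y 55 to 145, rim 85 high); at -y a receiver post 40 mm wide, 82 high. Two black tubes, 20 mm diameter, face each other across the gap, ends at y = +45 and -45 mm, axis (the beam) 60 mm above the desk. Origin: on the desk under the gap's middle; y along the beam to the lamp, x away from the robot
- beam_mid (a point): point on the beam in the middle of the gap, 60 mm above the desk; axes as the tester's
- lid (a joint): angle of the lamp housing's lid about its hinge, rad: 0 = closed flat on the housing, grows as it opens, at most 1.4; starts between 0.75 and 1.15. A stiff hinge: it stays where it is left and needs about 2 N at the free edge to move
- lid_hinge (a point): middle of the lid's hinge line, along the tester's y at the housing's +x rim, 85 mm above the desk. The lid is a plate 94 mm wide, 6 thick, reaching 96 mm from here, plus a 40 mm wide black tab to 107 mm; its outer face lies 7 mm from the hinge line. Axes turn with the lid: -x to its free edge, z out of its outer face (up when closed), y along the hinge
- lid_edge (a point): point on the lid's outer face near the middle of its free edge, 94 mm from the hinge; axes as lid_hinge
- rack: grey plastic rack, fixed to the desk, 130 (x) x 56 (y) x 22 mm, with three pockets 16 mm deep and 16.6 x 27.6 mm wide in a row along its x, 40 mm apart, the middle one empty. Origin: centre of its underside; z up
- cell: sample cell, the tall one, loose in an end pocket: 14 mm in x (15 over the windows), 26 mm in y, 70 tall, 40 to 85 g, thin black cap. Its narrow sides (+y and -y, 26 mm apart, 14 wide) are the whitish frosted faces to grip; its broad sides (+x and -x) are the clear windows. Origin: centre of its underside, 6 mm above the desk at the start; z up; axes start parallel to the rack's
- cell_windows: middle of the cell's clear windows, on the cell's centre line 32 mm above its underside; axes as the cell's (x is the way the light must go through). The windows are glass panes 20 mm wide in y, from 15 to 66 mm above the cell's underside; the fingers must not touch them
- blank: short plain steel blank in the other end pocket, 14 x 26 x 36 mm, to be left there. Origin: centre of its underside
- flux_jar: small flux jar with an orange lid, 41 mm in diameter, 50 mm tall, standing loose behind the rack; to be left alone. Origin: centre of its underside
- braid_spool: yellow spool lying flat, 51 mm in diameter, 10 mm high, behind the tester; to be left alone. Origin: centre of its underside
- marker_pen: felt marker lying loose, 10 mm thick, 127 mm long, in front of the rack; to be left alone. Origin: its middle, on the desk

How it is judged:
On the way, in this order (a step that is already met when the one before it is completed fails the run):
1. the lid is closed while the cell still stands in the rack (value of joint lid below 0.05 rad and distance of cell from where it was at the start of the episode below 0.015 m), for 0.2 s.
2. the cell is held by the fingers and lifted clear of the rack (value of joint lid below 0.05 rad and height (world z) of cell above 0.026 m and contact force between the fingers and cell above 1 N), for 0.1 s.
At the end, for the whole second after the job is handed in: Lid shut (0.05 rad); cell held by the fingers, still, off the tester, upright within 0.15 rad; window middle on the beam within 6 mm sideways, 10 mm in height, 20 mm along it; window axis within 0.2 rad of the beam; fingers off the windows; blank within 15 mm of its start (value of joint lid below 0.05 rad and x of cell_windows in the frame of tester between -0.006 and 0.006 m and y of cell_windows in the frame of tester between -0.02 and 0.02 m and z of cell_windows in the frame of tester between 0.05 and 0.07 m and angle between the x axis of cell and the y axis of tester, either way round below 0.2 rad and angle between cell's own z axis and vertical below 0.15 rad and contact force between the fingers and cell above 1 N and contact force between cell and tester below 0.1 N and linear speed of cell below 0.02 m/s and contact force between the fingers and cell_windows below 0.5 N and distance of blank from where it was at the start of the episode below 0.015 m); the arm keeps its last pose, push and grip.
It fails at once if the fingers press on the cell's clear windows (over 0.5 N) (contact force between the fingers and cell_windows above 0.5 N).
It fails at once if the lid is slammed (faster than 3 rad/s) (velocity of joint lid below -3 rad/s).
It fails at once if the blank is moved out of its place (15 mm) (distance of blank from where it was at the start of the episode above 0.015 m).
It fails at once if a bystander is moved by more than 20 mm (distance of any of flux_jar, braid_spool, marker_pen from where it was at the start of the episode above 0.02 m).
It also fails if it takes over 50 s, if anything falls off the work surface, if the arm or the gripper's body presses on something with over 40 N, if the wrist force passes 120 N, or if a joint passes its speed limit or range.

### The arm

A 6-joint arm with a two-finger parallel gripper is mounted at the origin on a cart in front of the work surface, level with it; the furniture and walls round the work are solid. World frame = base frame: x ahead of the robot, y to its left, z up, the work surface at z = 0. Lengths are in m, angles in rad, forces in N, time in s.
With the tool pointing down it reaches from about 0.275 to 0.725 m from the base axis. Payload 15.9 kg.
Tool frame: the origin (TCP) lies between the finger pads; the fingertips stand 19 mm ahead of it and the grasp point (between the pads) is the TCP; y points along the fingers, x is the direction in which the jaws open and shut, and the axes are right-handed (so a half turn about y gives the same grasp; the last joint's range is limited). The gripper opens to 85 mm and grips with 20 to 120 N. Pads are 22 mm wide; open, the fingers measure 114 mm over their backs; the gripper's body (76 mm by 85 mm) begins 54 mm behind the grasp point. The pads swing forward as they close: fully open they stand 13 mm farther back than shut.
Start: joints at [1.286, 0.213, -0.034, 1.323, 0, 1.571], TCP at [0.14, 0.48, 0.213] pointing down, gripper open.
Joint ranges: [-2.98, 2.98], [-0.74, 1.72], [-1.14, 1.35], [-2.1, 2.04], [-1.57, 1.44], [-3.14, 3.14]. Speed limits (rad/s): [1.89, 1.89, 2.39, 2.57, 3.14, 3.14].

### API

Orientations are given as a 3x3 rotation matrix whose columns are the frame's x, y, z axes.
In Python, from plant import get_obs, optics, manip gives the robot as it stands.
- The arm moves only by the tool send_rows, never from a script. Its argument "commands" is a list of rows, each an object of numbers: "gripper": the gripper command: -1 is shut, 1 is fully open, values between are in proportion; "x", "y", "z": the shift along the tool's x, y, z in m; "rx", "ry", "rz": the turn, a rotation vector about the tool's x, y, z in rad. A call has 1 to 12 rows; each row is the pose to reach, as a shift and turn from the pose commanded when the call began, along the tool's axes at that moment; what a row does not reach only later rows make up. A row lasts 1/12 s, in which the tool goes at most 41.7 mm and 7.16 degrees, less where a joint would pass 70% of its speed; a pose out of reach is approached as far as the arm can. A call with a gripper value outside its range is refused whole. The fingers move at their own pace and stop on an object; the grip force is fixed at half the most. Time passes only in rows, so rows that repeat a pose let the fingers close. It gives the time, the measured TCP pose, the force and the opening at its end, in the units of the state.
- get_obs(): the state, without advancing time (a new reading comes with each control period).
- optics.get_image(name): name is "side" or "top"; returns the picture (384x512x3 uint8, red, green, blue); there is no depth.
- optics.camera_info(name): a dict with "fx", "fy", "cx", "cy" (pixels), "R" (3x3) and "t" (3): a world point X has camera coordinates R X + t. Camera axes: x right, y down, z forward; pixel columns grow to the right and rows downward; lengths in m; the calibration is good to about 2 mm. A picture is of the moment at which its call begins. camera_info takes no time and is no camera call.
- manip.hand_in(): hands the job in, once; it reports no verdict.
The state is a dict: "clock": time; "q": joint angles; "joint_velocities": joint speeds; "joint_torque": joint torques, N m; "eef_pos": TCP position; "ee_rot": TCP orientation; "wrist_force": force on the tool from outside, world axes, zero at the start; "ft_torque": the same for the moment, N m; "width": finger opening in m.
Only numpy, scipy, OpenCV 4.12 (cv2) and the standard library are available. Lean on these libraries where they do the work, as an engineer would, in place of code of your own. Each camera call takes 0.05 s, during which the arm holds its last target.

## Working session

There is one attempt and no reset: what is moved stays moved. The work goes in short steps, Python scripts to look and compute and a tool call to move; the robot and the scene stay as the last step left them, time stands still between calls to the robot, and variables do not carry over. Pictures are saved under pics/ and viewed, and the job is handed in when it is done.

Besides the shell and the picture viewer there is one more tool, called after "Emit:" by a JSON object that holds its "name" and its "arguments". send_rows: Moves the arm, as the interface text tells. Its arguments: {"type":"object","properties":{"commands":{"type":"array","items":{"type":"object","properties":{"gripper":{"type":"number"},"x":{"type":"number"},"y":{"type":"number"},"z":{"type":"number"},"rx":{"type":"number"},"ry":{"type":"number"},"rz":{"type":"number"}}}}},"required":["commands"]}

```bash
mkdir -p pics; ls; python3 - <<'E'
from plant import get_obs, optics, manip
import cv2,json,numpy as np
for n in("side","top"):
    im=optics.get_image(n); cv2.imwrite(f"pics/{n}0.png",im[:,:,::-1]); 
    c=optics.camera_info(n); print(n,c)
o=get_obs(); print({k:np.round(v,3).tolist() for k,v in o.items()})
E
```

```text
pics
side {'fx': 402.7793671983275, 'fy': 402.7793671983275, 'cx': 250.18148493796068, 'cy': 194.03722819693843, 'R': array([[-0.97132785, -0.23709847,  0.01750781],
       [-0.14531897,  0.53382062, -0.83301737],
       [ 0.18816111, -0.81167719, -0.55296974]]), 't': array([0.56442907, 0.07718269, 1.03155488])}
top {'fx': 416.3483589344419, 'fy': 416.3483589344419, 'cx': 251.1241365659561, 'cy': 187.63718380416802, 'R': array([[ 0.02073298, -0.99971532,  0.01180798],
       [-0.98122933, -0.02261164, -0.19151428],
       [ 0.19172676, -0.00761567, -0.9814188 ]]), 't': array([0.13019275, 0.56062076, 0.8714527 ])}
{'clock': 0.1, 'q': [1.286, 0.213, -0.035, 1.323, 0.0, 1.571], 'joint_velocities': [-0.001, -0.001, 0.002, -0.0, 0.001, -0.0], 'joint_torque': [-0.003, -68.725, 48.78, 0.012, -0.0, -0.0], 'eef_pos': [0.14, 0.48, 0.213], 'ee_rot': [[0.281, -0.0, -0.96], [0.96, -0.001, 0.281], [-0.001, -1.0, 0.0]], 'wrist_force': [0.115, -0.241, 1.122], 'ft_torque': [-0.015, -0.035, 0.01], 'width': 0.086}
```

View pics/side0.png

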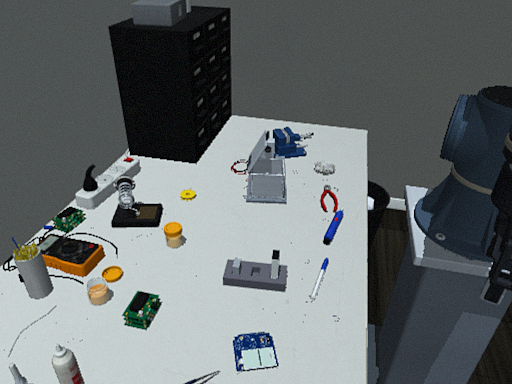

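View pics/top0.png

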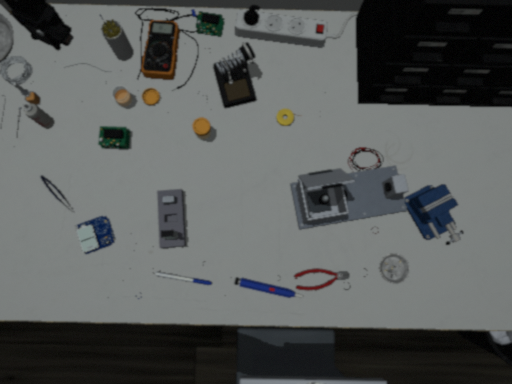

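The side view has the rack near (255,272), the tester near (265,180) and the flux jar near (174,235). In the top view the rack is at (171,218), the tester runs from (300,200) to (405,190), and the pen is near (182,278). I'll zoom in next.

```bash
cat > h.py <<'E'
import cv2,numpy as np
from plant import get_obs, optics, manip
C={n:optics.camera_info(n) for n in("side","top")}
def crop(im,x0,y0,x1,y1,s,name,bgr=False):
    c=im[y0:y1,x0:x1]
    c=cv2.resize(c,None,fx=s,fy=s,interpolation=cv2.INTER_CUBIC)
    c=np.ascontiguousarray(c)
    for x in range(x0 - x0%10+10,x1,10):
        cv2.line(c,((x-x0)*s,0),((x-x0)*s,6 if x%50 else 14),(0,0,255),1)
        if x%20==0: cv2.putText(c,str(x),((x-x0)*s+2,14),0,.4,(0,255,255),1)
    for y in range(y0-y0%10+10,y1,10):
        cv2.line(c,(0,(y-y0)*s),(6 if y%50 else 14,(y-y0)*s),(0,0,255),1)
        if y%20==0: cv2.putText(c,str(y),(8,(y-y0)*s+4),0,.4,(0,255,255),1)
    cv2.imwrite("pics/"+name,c)
def proj(n,X):
    c=C[n];X=np.atleast_2d(X);p=X@c["R"].T+c["t"]
    return np.c_[c["fx"]*p[:,0]/p[:,2]+c["cx"],c["fy"]*p[:,1]/p[:,2]+c["cy"]]
def onz(n,uv,z):
    c=C[n];d=c["R"].T@np.array([(uv[0]-c["cx"])/c["fx"],(uv[1]-c["cy"])/c["fy"],1]);o=-c["R"].T@c["t"]
    return o+d*(z-o[2])/d[2]
E
python3 - <<'E'
from h import *
t=cv2.imread("pics/top0.png");s=cv2.imread("pics/side0.png")
crop(t,285,140,415,235,6,"t_test.png");crop(t,140,180,200,255,8,"t_rack.png")
crop(s,220,120,320,220,6,"s_test.png");crop(s,210,240,300,300,8,"s_rack.png")
E
```

```text
(no output)
```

View pics/t_test.png

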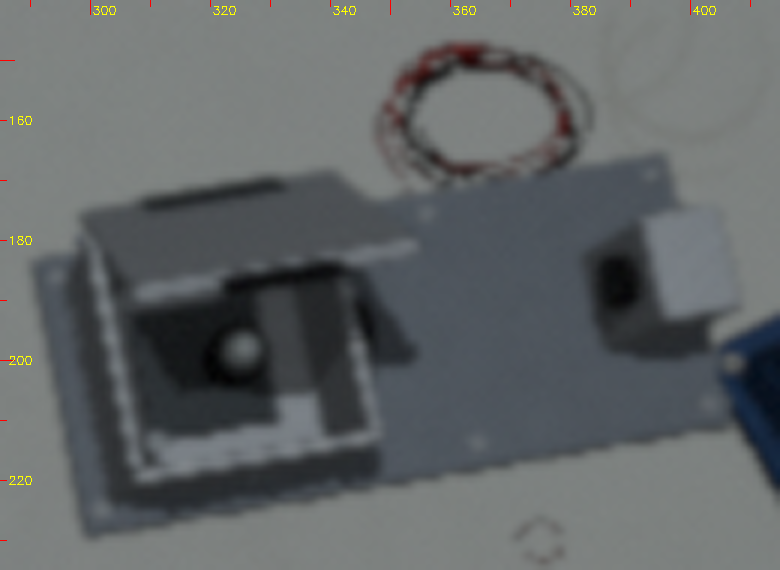

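View pics/t_rack.png

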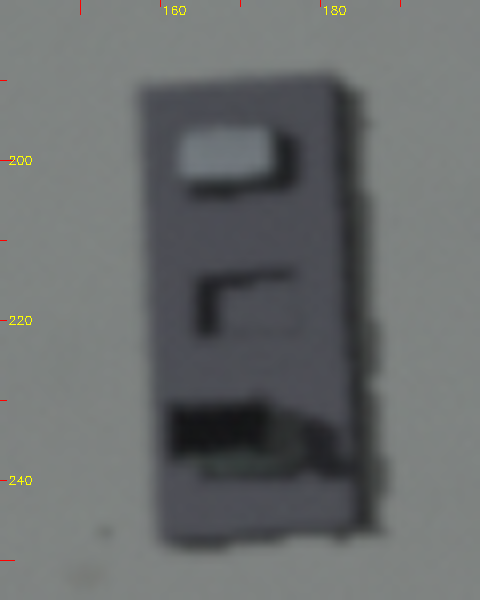

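View pics/s_test.png

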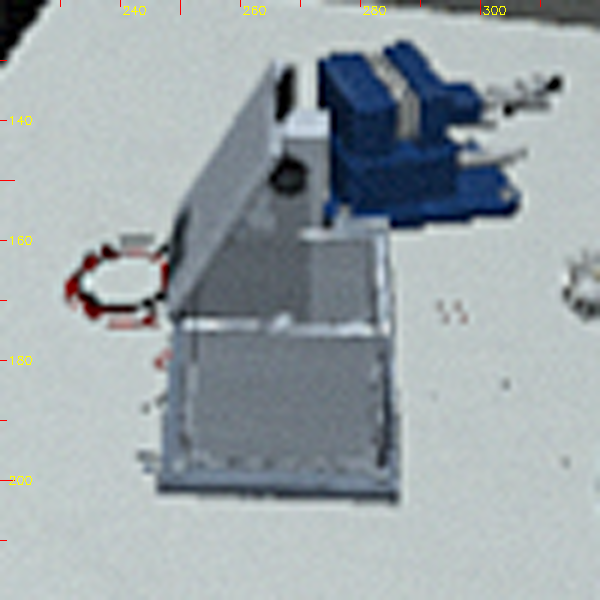

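View pics/s_rack.png

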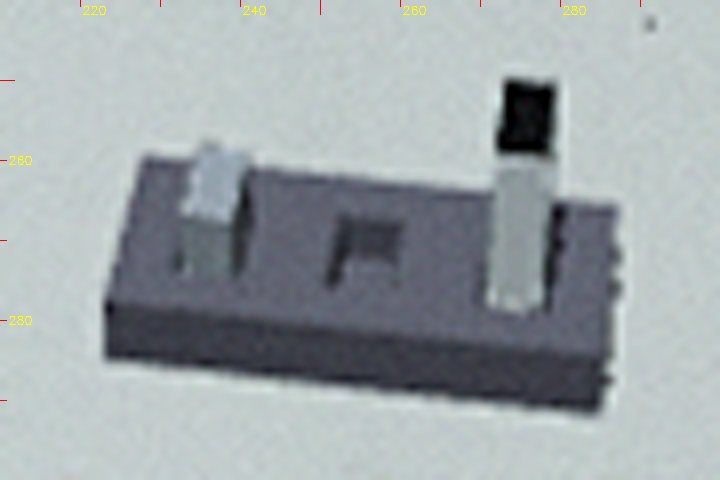

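The crops show these positions:
- **Lid:** open over the housing, with its free edge from (307,188) to (354,181) in the top view.
- **Rack:** the cell is in the near pocket, cap at about (167,234) in the top view and (275,255) in the side view. The blank is in the far pocket.

I'll fit the poses from these.

```bash
cat > fit.py <<'E'
from h import *
from scipy.optimize import least_squares
def T(p,P):
    c,s=np.cos(p[2]),np.sin(p[2]);P=np.atleast_2d(P)
    return np.c_[p[0]+c*P[:,0]-s*P[:,1],p[1]+s*P[:,0]+c*P[:,1],P[:,2]]
def lidP(a,l): # lid-frame -> tester
    l=np.atleast_2d(l);u=np.array([-np.cos(a),0,np.sin(a)]);n=np.array([np.sin(a),0,np.cos(a)])
    return np.array([.045,.1,.085])-l[:,:1]*u+l[:,1:2]*np.array([0,1,0])+l[:,2:]*n
if __name__=="__main__":
    F=[("top",(-.045,.145,.085),(308,220)),("top",(-.045,.055,.085),(348.3,212.5)),
    ("side",(.045,.145,.085),(249.7,173.7)),("side",(-.045,.145,.085),(284.7,175))]
    L=[("top",(-.096,.047,.004),(307,188.3)),("top",(-.096,-.047,.004),(354.5,181)),("side",(-.096,.047,.007),(265.8,130.3)),
     ]
    B=[("top",(.055,1,.01),(290.8,183)),("top",(-.055,1,.01),(299.7,229.5)),("top",(.055,0,.01),(395.8,165.3)),("side",(.055,1,0),(246.2,201.7)),("side",(-.055,1,0),(286.3,203.3))]
    def res(p):
        r=[]
        for n,P,uv in F: r.append(proj(n,T(p,P))[0]-uv)
        for n,l,uv in L: r.append(proj(n,T(p,lidP(p[3],l)))[0]-uv)
        for n,P,uv in B: r.append(proj(n,T(p,(P[0],p[4]-.255*(1-P[1]),P[2])))[0]-uv)
        return np.array(r).ravel()
    s=least_squares(res,[.5,-.2,0,.95,.15],loss="soft_l1")
    print(s.x.round(4));print(res(s.x).reshape(-1,2).round(1))
    # rack
    R=[("top",(.065,.028,.022),(157.6,191)),("top",(.065,-.028,.022),(182,189.5)),("top",(-.065,.028,.022),(160.2,248)),("top",(-.065,-.028,.022),(184.5,246)),
     ("side",(.065,.028,.022),(223,277.5)),("side",(-.065,.028,.022),(285.3,284)),("side",(-.065,.028,0),(285,291.3)),("side",(.065,.028,0),(223,284.7)),
     ("side",(.065,-.028,.022),(227.9,259.5)),("side",(-.065,-.028,.022),(287,265.7))]
    rr=lambda p:np.array([proj(n,T(p,P))[0]-uv for n,P,uv in R]).ravel()
    r=least_squares(rr,[.45,.2,0],loss="soft_l1");print(r.x.round(4));print(rr(r.x).reshape(-1,2).round(1))
    cw=T(r.x,(-.04,0,.076))
    print("pred cell top corners",proj("top",T(r.x,[(-.04+i,j,.076) for i in(-.007,.007) for j in(-.013,.013)])).round(1))
    print("side",proj("side",T(r.x,[(-.04+i,j,.076) for i in(-.007,.007) for j in(-.013,.013)])).round(1))
    print("cell",T(r.x,(-.04,0,.006)),"blank",T(r.x,(.04,0,.006)))
    print("lid_edge",T(s.x,lidP(s.x[3],(-.094,0,.007))),"hinge",T(s.x,lidP(0,(0,0,0))))
    for n,uv,z in [("top",(202.5,127),.05),("top",(182,278),.01),("top",(285.5,117),.01)]: print(onz(n,uv,z).round(3))
E
python3 fit.py
```

```text
[ 0.5556 -0.1107  0.193   1.1255  0.1539]
[[-1.   0.4]
 [ 0.2  0.7]
 [ 0.8 -0.7]
 [ 0.  -0.6]
 [ 0.3  0.4]
 [ 0.2 -0.3]
 [-0.7 12.8]
 [-0.5 -0.3]
 [-0.3 -0.4]
 [ 0.3 -0.5]
 [-0.1 -0.3]
 [ 0.2 -0.3]]
[0.4899 0.3242 0.1039]
[[-1.2 -0.3]
 [-1.1 -0.7]
 [-1.5 -0.2]
 [-0.7 -0.2]
 [ 0.  -1. ]
 [ 0.7 -0.5]
 [ 0.3 -0.2]
 [ 0.3 -0.7]
 [ 0.  -1.4]
 [ 0.6 -1.2]]
pred cell top corners [[172.5 236.4]
 [160.2 237.4]
 [172.2 229.8]
 [159.9 230.8]]
side [[280.2 249.2]
 [279.2 257.8]
 [273.4 248.5]
 [272.2 257. ]]
cell [[0.45007309 0.32009938 0.006     ]] blank [[0.52964187 0.32839449 0.006     ]]
lid_edge [[ 0.54708407 -0.01050683  0.17284854]] hinge [[ 0.58062061 -0.00395443  0.085     ]]
[0.697 0.257 0.05 ]
[0.357 0.292 0.01 ]
[0.741 0.063 0.01 ]
```

```bash
sed -i 's/("side",(-.096,.047,.007),(265.8,130.3)),/("side",(-.096,-.047,.007),(265.8,130.3)),("side",(-.096,.047,.007),(265.8,145)),/' fit.py; python3 fit.py | sed -n '1,14p;$p' ; python3 fit.py | grep lid_edge
cat >> h.py <<'E'
def rel(pos,jaw_deg,ref=None):
    """shift/turn in tool axes from current pose to vertical-down at pos with jaw direction"""
    from scipy.spatial.transform import Rotation as Ro
    o=get_obs() if ref is None else ref
    R=np.array(o["ee_rot"]);p=np.array(o["eef_pos"]);a=np.radians(jaw_deg)
    x=np.array([np.cos(a),np.sin(a),0]);y=np.array([0,0,-1.]);G=np.c_[x,y,np.cross(x,y)]
    return (R.T@(np.array(pos)-p)).round(4),Ro.from_matrix(R.T@G).as_rotvec().round(4)
E
python3 - <<'E'
from h import *
from fit import T
p=[.5556,-.1107,.193]
for X in ([.075,.1,.27],):
    w=T(p,X)[0];print(w,rel(w,11.06),rel([.3,.35,.28],45))
E
```

```text
[ 0.556  -0.1101  0.1945  1.1139  0.1533]
[[-1.2  0.3]
 [-0.   0.6]
 [ 0.7 -0.6]
 [-0.  -0.6]
 [ 0.   0.9]
 [-0.   0.1]
 [ 0.1 -2.6]
 [-0.4 -1.7]
 [-0.6 -0.4]
 [-0.3 -0.5]
 [ 0.3 -0.8]
 [-0.2 -0.3]
 [ 0.1 -0.3]]
[0.741 0.063 0.01 ]
lid_edge [[ 0.54628579 -0.01008074  0.17244748]] hinge [[ 0.58080702 -0.00328205  0.085     ]]
[0.61002709 0.00182863 0.27      ] (array([-0.3266, -0.057 , -0.5849]), array([ 5.000e-04,  1.093e+00, -8.000e-04])) (array([-0.0796, -0.0672, -0.1896]), array([ 2.000e-04,  5.006e-01, -9.000e-04]))
```

Emit:
{"name": "send_rows", "arguments": {"commands": [{"x": 0,"y": -0.03,"z": 0,"gripper": -1},{"x": 0,"y": -0.06,"z": 0,"gripper": -1},{"x": -0.02,"y": -0.06,"z": -0.035,"ry": 0.1,"gripper": -1},{"x": -0.04,"y": -0.06,"z": -0.07,"ry": 0.2,"gripper": -1},{"x": -0.06,"y": -0.06,"z": -0.105,"ry": 0.3,"gripper": -1},{"x": -0.08,"y": -0.06,"z": -0.14,"ry": 0.4,"gripper": -1},{"x": -0.1,"y": -0.06,"z": -0.175,"ry": 0.5,"gripper": -1},{"x": -0.12,"y": -0.06,"z": -0.21,"ry": 0.6,"gripper": -1},{"x": -0.14,"y": -0.06,"z": -0.245,"ry": 0.7,"gripper": -1},{"x": -0.16,"y": -0.06,"z": -0.28,"ry": 0.8,"gripper": -1},{"x": -0.18,"y": -0.06,"z": -0.315,"ry": 0.9,"gripper": -1},{"x": -0.2,"y": -0.06,"z": -0.35,"ry": 1.0,"gripper": -1}]}}

```text
$.commands[0]: bad value
```

```bash
python3 - <<'E'
from h import *
from fit import T
w=T([.556,-.1101,.1945],[.075,.1,.27])[0];print(get_obs()["q"],rel(w,11.1))
E
```

```text
[ 1.28600031e+00  2.13268754e-01 -3.49501770e-02  1.32349558e+00
  2.02123694e-05  1.57076321e+00] (array([-0.3259, -0.057 , -0.585 ]), array([ 5.0000e-04,  1.0923e+00, -8.0000e-04]))
```

Emit:
{"name": "send_rows", "arguments": {"commands": [{"x": 0.0,"y": -0.03,"z": 0.0,"rx": 0.0,"ry": 0.0,"rz": 0.0,"gripper": -1.0},{"x": 0.0,"y": -0.06,"z": 0.0,"rx": 0.0,"ry": 0.0,"rz": 0.0,"gripper": -1.0},{"x": -0.02,"y": -0.06,"z": -0.035,"rx": 0.0,"ry": 0.1,"rz": 0.0,"gripper": -1.0},{"x": -0.04,"y": -0.06,"z": -0.07,"rx": 0.0,"ry": 0.2,"rz": 0.0,"gripper": -1.0},{"x": -0.06,"y": -0.06,"z": -0.105,"rx": 0.0,"ry": 0.3,"rz": 0.0,"gripper": -1.0},{"x": -0.08,"y": -0.06,"z": -0.14,"rx": 0.0,"ry": 0.4,"rz": 0.0,"gripper": -1.0},{"x": -0.1,"y": -0.06,"z": -0.175,"rx": 0.0,"ry": 0.5,"rz": 0.0,"gripper": -1.0},{"x": -0.12,"y": -0.06,"z": -0.21,"rx": 0.0,"ry": 0.6,"rz": 0.0,"gripper": -1.0},{"x": -0.14,"y": -0.06,"z": -0.245,"rx": 0.0,"ry": 0.7,"rz": 0.0,"gripper": -1.0},{"x": -0.16,"y": -0.06,"z": -0.28,"rx": 0.0,"ry": 0.8,"rz": 0.0,"gripper": -1.0},{"x": -0.18,"y": -0.06,"z": -0.315,"rx": 0.0,"ry": 0.9,"rz": 0.0,"gripper": -1.0},{"x": -0.2,"y": -0.06,"z": -0.35,"rx": 0.0,"ry": 1.0,"rz": 0.0,"gripper": -1.0}]}}

```text
clock: 1.1
eef_pos: [0.4211, 0.1877, 0.2731]
ee_rot: [[0.961, -0.0, -0.277], [0.277, 0.0, 0.961], [-0.0, -1.0, 0.0]]
wrist_force: [0.9, 1.6, 0.7]
width: -0.0
```

```bash
python3 - <<'E'
from h import *
from fit import T
w=T([.556,-.1101,.1945],[.075,.1,.27])[0];print(get_obs()["q"],rel(w,11.1))
E
```

```text
[4.19266376e-01 1.30100152e-01 1.60994602e-02 1.45685410e+00
 6.47494573e-05 1.70909543e+00] (array([ 0.1304,  0.003 , -0.2304]), array([-0.0001,  0.0872, -0.0001]))
```

Emit:
{"name": "send_rows", "arguments": {"commands": [{"x": 0.022,"y": 0.0,"z": -0.038,"rx": 0.0,"ry": 0.02,"rz": 0.0,"gripper": -1.0},{"x": 0.044,"y": 0.0,"z": -0.076,"rx": 0.0,"ry": 0.04,"rz": 0.0,"gripper": -1.0},{"x": 0.066,"y": 0.0,"z": -0.115,"rx": 0.0,"ry": 0.06,"rz": 0.0,"gripper": -1.0},{"x": 0.088,"y": 0.0,"z": -0.154,"rx": 0.0,"ry": 0.087,"rz": 0.0,"gripper": -1.0},{"x": 0.11,"y": 0.002,"z": -0.192,"rx": 0.0,"ry": 0.087,"rz": 0.0,"gripper": -1.0},{"x": 0.13,"y": 0.003,"z": -0.23,"rx": 0.0,"ry": 0.087,"rz": 0.0,"gripper": -1.0},{"x": 0.13,"y": 0.003,"z": -0.23,"rx": 0.0,"ry": 0.087,"rz": 0.0,"gripper": -1.0},{"x": 0.13,"y": 0.003,"z": -0.23,"rx": 0.0,"ry": 0.087,"rz": 0.0,"gripper": -1.0}]}}

```text
clock: 1.77
eef_pos: [0.6113, 0.0027, 0.2681]
ee_rot: [[0.981, -0.002, -0.194], [0.194, -0.0, 0.981], [-0.002, -1.0, -0.0]]
wrist_force: [-0.5, 1.0, -1.3]
width: -0.0002
```

```bash
python3 - <<'E'
from h import *
for n in ("top","side"):
    im=optics.get_image(n)[:,:,::-1]
    if n=="top": crop(im,270,110,400,240,5,"t1.png")
    else: crop(im,210,70,330,210,5,"s1.png")
E
```

```text
(no output)
```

View pics/t1.png

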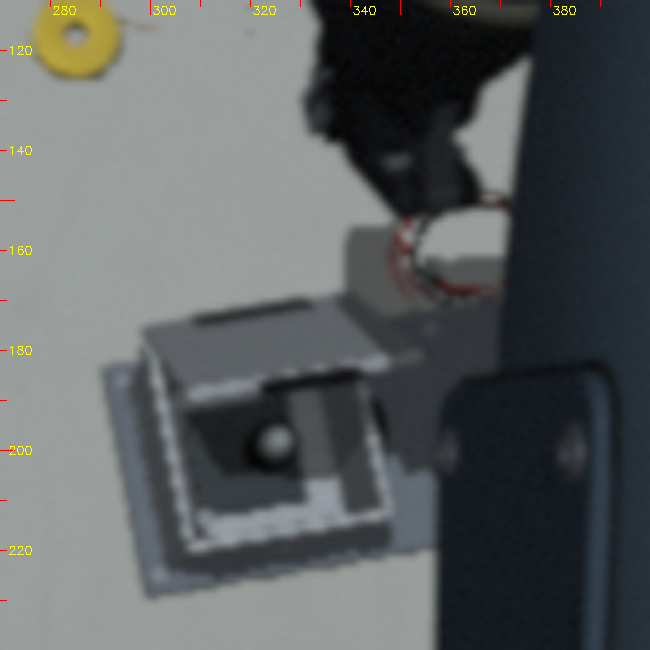

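View pics/s1.png

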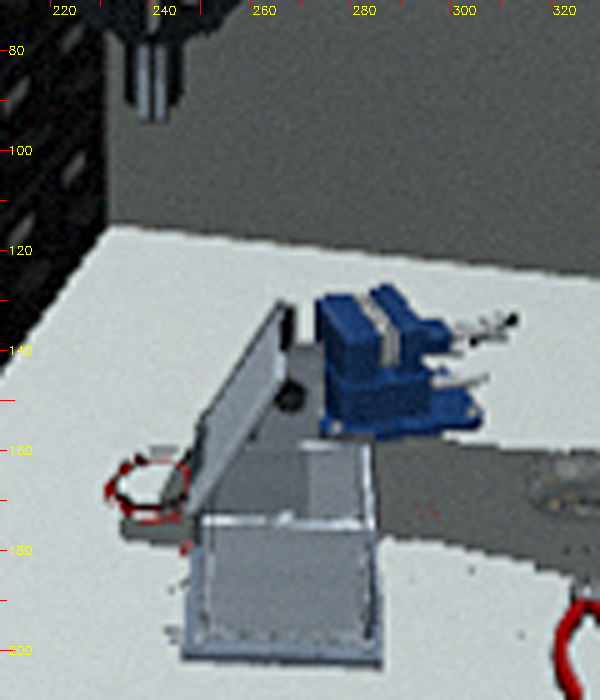

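The top view shows the lid's free edge from (308,189) to (354,181), its right end dimmed by the arm's shadow, which agrees with the fit. The fingers are beyond the lid near (352,150), and at (240,93) in the side view. Next I'll check where the fingertips project and work out the pushing path.

```bash
python3 - <<'E'
from h import *
from fit import T,lidP
p=[.556,-.1101,.1945]
o=get_obs();print(proj("side",o["eef_pos"]-np.array([0,0,.019])),proj("top",o["eef_pos"]-np.array([0,0,.019])))
for a in(1.05,1.12,1.2):print(a,proj("side",T(p,lidP(a,[(-.096,.047,.004),(-.096,-.047,.004)]))).round(1).tolist(),proj("top",T(p,lidP(a,[(-.096,.047,.004),(-.096,-.047,.004)]))).round(1).tolist())
P=lidP(1.12,(-.088,0,.007))[0];print("contact",P)
# current tcp in tester
c,s=np.cos(.1945),np.sin(.1945);d=o["eef_pos"]-np.array([.556,-.1101,0]);print("tcp tester",c*d[0]+s*d[1],-s*d[0]+c*d[1],d[2])
for a in np.arange(1.12,-.1,-.08):
    q=lidP(a,(-.088,0,.007))[0];print(round(a,2),"tipcorner x,z",q[[0,2]].round(4))
E
```

```text
[[240.27885738 106.89198185]] [[329.8528624  139.58976109]]
1.05 [[268.6, 144.9], [268.8, 129.2]] [[307.4, 192.2], [354.7, 184.1]]
1.12 [[266.2, 143.8], [266.6, 128.1]] [[307.0, 188.9], [354.4, 180.8]]
1.2 [[263.4, 142.7], [264.0, 127.1]] [[306.5, 185.0], [354.0, 176.9]]
contact [0.01296065 0.1        0.16725862]
tcp tester 0.07499649409285884 0.10291808472097042 0.2693682979412278
1.12 tipcorner x,z [0.013  0.1673]
1.04 tipcorner x,z [0.0065 0.1644]
0.96 tipcorner x,z [0.0003 0.1611]
0.88 tipcorner x,z [-0.0057  0.1573]
0.8 tipcorner x,z [-0.0113  0.153 ]
0.72 tipcorner x,z [-0.0165  0.1483]
0.64 tipcorner x,z [-0.0214  0.1432]
0.56 tipcorner x,z [-0.0258  0.1377]
0.48 tipcorner x,z [-0.0298  0.1318]
0.4 tipcorner x,z [-0.0333  0.1257]
0.32 tipcorner x,z [-0.0363  0.1193]
0.24 tipcorner x,z [-0.0388  0.1127]
0.16 tipcorner x,z [-0.0408  0.1059]
0.08 tipcorner x,z [-0.0422  0.099 ]
-0.0 tipcorner x,z [-0.043  0.092]
-0.08 tipcorner x,z [-0.0433  0.0849]
```

The fingers appear about 13 px away from where they should project in the side view and about 25 px away in the top view. I'll look again before touching anything.

```bash
python3 - <<'E'
from h import *
o=get_obs();print(o["clock"],o["eef_pos"],o["joint_velocities"].round(3) if hasattr(o["joint_velocities"],"round") else o["joint_velocities"])
p=np.array(o["eef_pos"])
for n in ("top","side"):
    im=np.ascontiguousarray(optics.get_image(n)[:,:,::-1])
    for dz,c in ((-.019,(0,0,255)),(0,(0,255,0)),(.054,(255,0,0))):
        u=proj(n,p+[0,0,dz])[0].astype(int);cv2.circle(im,tuple(map(int,u)),1,c,-1)
    if n=="top": crop(im,250,20,450,170,4,"t2.png")
    else: crop(im,170,0,370,140,4,"s2.png")
E
```

```text
1.8667 [0.6096908  0.00537253 0.2693683 ] [ 0.028 -0.034 -0.02  -0.001  0.001  0.004]
```

View pics/t2.png

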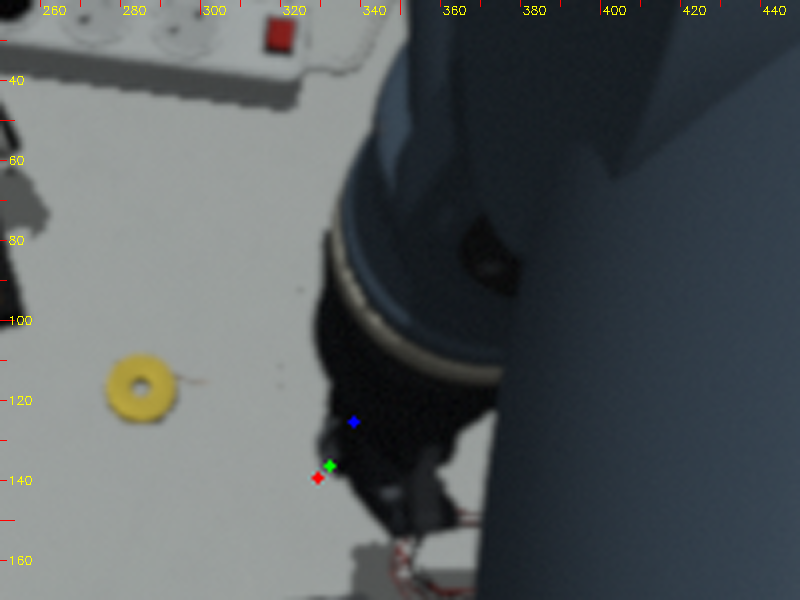

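View pics/s2.png

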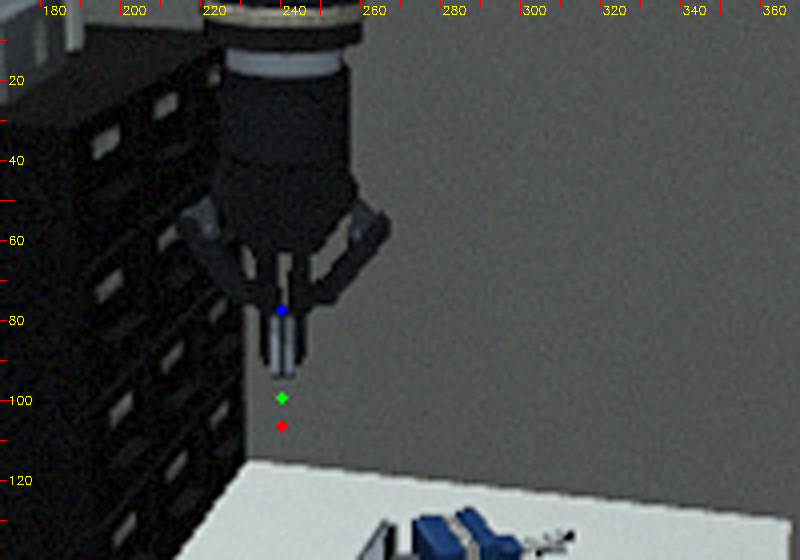

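```bash
cat >> h.py <<'E'
def tri(a,b):
    def ray(n,uv):
        c=C[n];d=c["R"].T@np.array([(uv[0]-c["cx"])/c["fx"],(uv[1]-c["cy"])/c["fy"],1]);return -c["R"].T@c["t"],d/np.linalg.norm(d)
    o1,d1=ray("top",a);o2,d2=ray("side",b)
    s=np.linalg.lstsq(np.c_[d1,-d2],o2-o1,rcond=None)[0]
    A,B=o1+s[0]*d1,o2+s[1]*d2;return (A+B)/2,np.linalg.norm(A-B)
E
python3 - <<'E'
from h import *
for t in((350,152),(354,153),(360,152)):print(tri(t,(240,93.5)))
o=get_obs();print(o["eef_pos"])
# check static rack/tester: near rim corners in both views
print(tri((308,220),(284.7,175)), tri((167.3,233.5),(276,252.8)))
E
```

```text
(array([ 0.6000303 , -0.02294062,  0.27106203]), np.float64(0.03597905088220797))
(array([ 0.60062517, -0.03040817,  0.26816753]), np.float64(0.038700964683658294))
(array([ 0.60383967, -0.04214486,  0.26385932]), np.float64(0.03850047500302285))
[0.60922286 0.0063569  0.27028013]
(array([0.48443975, 0.02039753, 0.08153099]), np.float64(0.0009434581328464171)) (array([0.45064537, 0.31809738, 0.07477311]), np.float64(0.00047813085558881725))
```

```bash
python3 - <<'E'
from h import *
print(tri((331,137),(240,93.5)))
o=get_obs();p=o["eef_pos"];print(p,o["q"])
for z in (-.019,0,.02,.04,.054,.1):print(z,proj("top",p+[0,0,z]),proj("side",p+[0,0,z]))
print(proj("top",p+np.array([[-.03,-.006,.04],[-.07,-.012,.08]])))
t=cv2.cvtColor(optics.get_image("top"),cv2.COLOR_RGB2BGR)
t=np.clip(t.astype(float)*2.5,0,255).astype(np.uint8)
crop(t,310,90,390,160,8,"t3.png")
E
```

```text
(array([0.60604351, 0.01084163, 0.2859527 ]), np.float64(0.006161233217823114))
[0.60922286 0.0063569  0.27028013] [1.03264140e-02 4.60746886e-01 4.57337883e-01 1.56749718e+00
 1.96493928e-04 1.38141649e+00]
-0.019 [[329.40629063 139.67272502]] [[240.36040593 106.70423099]]
0 [[331.55461492 136.34001096]] [[240.39146726  99.34975645]]
0.02 [[333.9390757  132.64097632]] [[240.42488254  91.43793297]]
0.04 [[336.4604489  128.72954825]] [[240.45906021  83.34559512]]
0.054 [[338.31331715 125.8551777 ]] [[240.48345229  77.57021769]]
0.1 [[344.97507626 115.52073316]] [[240.56643776  57.92152746]]
[[340.48021617 146.39409921]
 [350.83941123 164.25930479]]
```

View pics/t3.png

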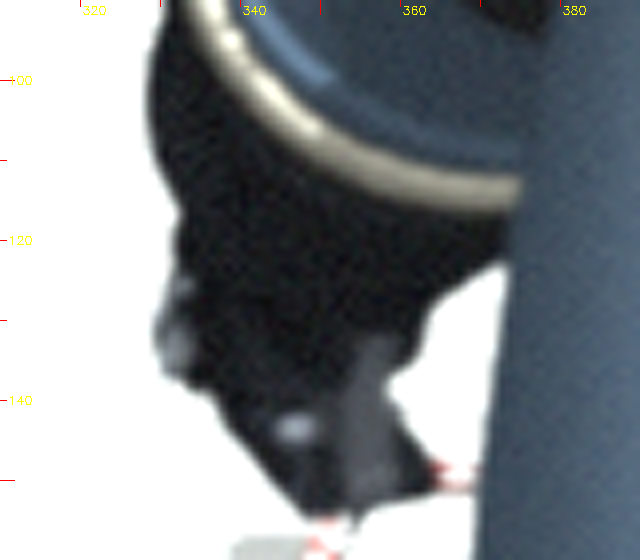

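In the brightened top crop the pale fingertip is at (331,136), close to the prediction. In the side view the tips end at row 93 where I predicted 107, which would put them about 35 mm higher than stated. I'll go down behind the lid with clearance and compare again.

Emit:
{"name": "send_rows", "arguments": {"commands": [{"x": 0.0,"y": 0.03,"z": 0.0,"rx": 0.0,"ry": 0.0,"rz": 0.0,"gripper": -1.0},{"x": 0.0,"y": 0.06,"z": 0.0,"rx": 0.0,"ry": 0.0,"rz": 0.0,"gripper": -1.0},{"x": 0.0,"y": 0.08,"z": 0.0,"rx": 0.0,"ry": 0.0,"rz": 0.0,"gripper": -1.0},{"x": 0.0,"y": 0.08,"z": 0.0,"rx": 0.0,"ry": 0.0,"rz": 0.0,"gripper": -1.0},{"x": 0.0,"y": 0.08,"z": 0.0,"rx": 0.0,"ry": 0.0,"rz": 0.0,"gripper": -1.0},{"x": 0.0,"y": 0.08,"z": 0.0,"rx": 0.0,"ry": 0.0,"rz": 0.0,"gripper": -1.0}]}}

```text
clock: 2.52
eef_pos: [0.6102, 0.0061, 0.1921]
ee_rot: [[0.98, 0.002, -0.198], [0.198, 0.0, 0.98], [0.002, -1.0, -0.0]]
wrist_force: [0.7, -0.1, 0.0]
width: -0.0002
```

```bash
python3 - <<'E'
from h import *
o=get_obs();p=np.array(o["eef_pos"]);print(o["clock"],p,o["wrist_force"])
for n in ("side","top"):
    im=np.ascontiguousarray(optics.get_image(n)[:,:,::-1])
    if n=="top": im=np.clip(im.astype(float)*2,0,255).astype(np.uint8)
    for dz,c in ((-.019,(0,0,255)),(0,(0,255,0))):
        u=proj(n,p+[0,0,dz])[0];print(n,u)
    if n=="top": crop(im,290,80,390,190,6,"t4.png")
    else: crop(im,200,50,320,170,6,"s4.png")
E
```

```text
2.5167 [0.61016021 0.0060811  0.19207318] [ 0.69422891 -0.11579452  0.01614915]
side [239.9174345  135.33299998]
side [239.94269051 128.57915496]
top [321.72880475 151.33479772]
top [323.49151876 148.59450104]
```

View pics/s4.png

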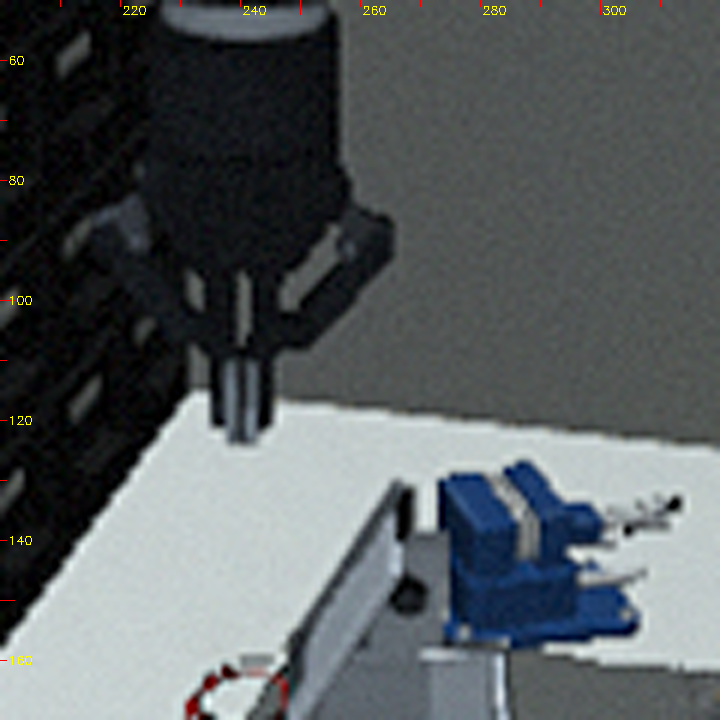

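View pics/t4.png

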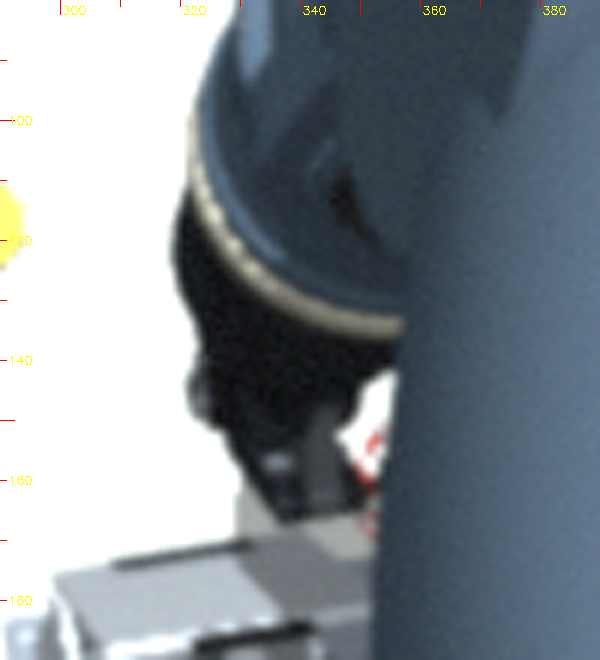

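In the side view the tips are at (240,123.5) where (240,135) was predicted, so the fingers really are about 33 mm higher than stated. The first contact should settle this. I'll go down further, then ease toward the lid.

Emit:
{"name": "send_rows", "arguments": {"commands": [{"x": 0.0,"y": 0.02,"z": 0.0,"rx": 0.0,"ry": 0.0,"rz": 0.0,"gripper": -1.0},{"x": -0.005,"y": 0.037,"z": 0.0,"rx": 0.0,"ry": 0.0,"rz": 0.0,"gripper": -1.0},{"x": -0.012,"y": 0.037,"z": 0.0,"rx": 0.0,"ry": 0.0,"rz": 0.0,"gripper": -1.0},{"x": -0.02,"y": 0.037,"z": 0.0,"rx": 0.0,"ry": 0.0,"rz": 0.0,"gripper": -1.0},{"x": -0.025,"y": 0.037,"z": 0.0,"rx": 0.0,"ry": 0.0,"rz": 0.0,"gripper": -1.0},{"x": -0.03,"y": 0.037,"z": 0.0,"rx": 0.0,"ry": 0.0,"rz": 0.0,"gripper": -1.0},{"x": -0.03,"y": 0.037,"z": 0.0,"rx": 0.0,"ry": 0.0,"rz": 0.0,"gripper": -1.0}]}}

```text
clock: 3.2
eef_pos: [0.5802, -0.0005, 0.1544]
ee_rot: [[0.98, 0.001, -0.197], [0.197, -0.0, 0.98], [0.001, -1.0, -0.0]]
wrist_force: [-0.8, 0.0, -0.6]
width: -0.0002
```

```bash
python3 - <<'E'
from h import *
o=get_obs();p=np.array(o["eef_pos"]);print(o["clock"],p,o["wrist_force"])
im=np.ascontiguousarray(optics.get_image("side")[:,:,::-1])
print(proj("side",p+[0,0,-.019]),proj("side",p))
crop(im,200,70,320,190,6,"s5.png")
E
```

```text
3.2 [ 5.80168583e-01 -5.34010270e-04  1.54401916e-01] [-0.75079771  0.0429219  -0.64705274]
[[251.46292611 148.63106381]] [[251.60258413 142.14105831]]
```

View pics/s5.png

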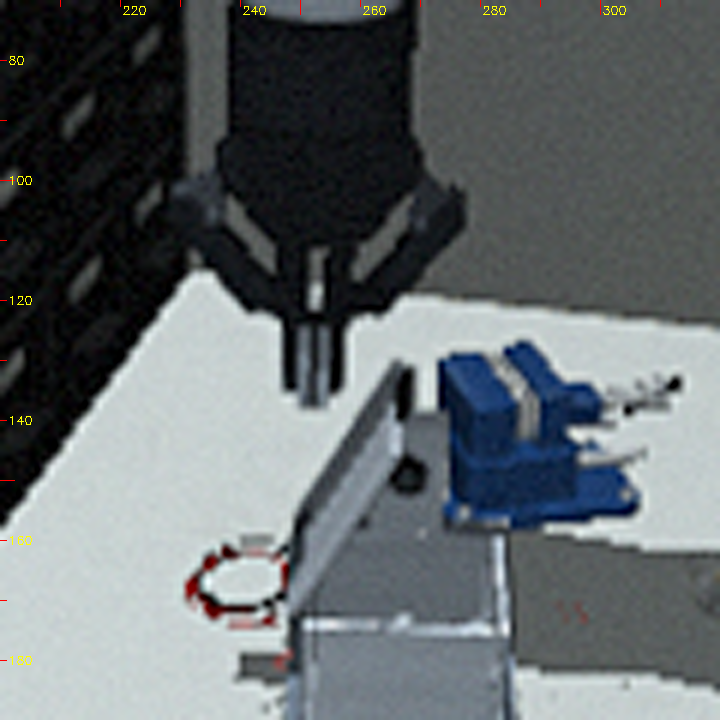

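Emit:
{"name": "send_rows", "arguments": {"commands": [{"x": 0.0,"y": 0.01,"z": 0.0,"rx": 0.0,"ry": 0.0,"rz": 0.0,"gripper": -1.0},{"x": -0.004,"y": 0.01,"z": 0.0,"rx": 0.0,"ry": 0.0,"rz": 0.0,"gripper": -1.0},{"x": -0.008,"y": 0.01,"z": 0.0,"rx": 0.0,"ry": 0.0,"rz": 0.0,"gripper": -1.0},{"x": -0.012,"y": 0.01,"z": 0.0,"rx": 0.0,"ry": 0.0,"rz": 0.0,"gripper": -1.0},{"x": -0.012,"y": 0.01,"z": 0.0,"rx": 0.0,"ry": 0.0,"rz": 0.0,"gripper": -1.0}]}}

```text
clock: 3.67
eef_pos: [0.5679, -0.0029, 0.1432]
ee_rot: [[0.98, -0.0, -0.198], [0.198, -0.0, 0.98], [-0.0, -1.0, 0.0]]
wrist_force: [-0.4, -0.7, -0.6]
width: 0.0001
```

```bash
python3 - <<'E'
from h import *
o=get_obs();p=np.array(o["eef_pos"]);print(o["clock"],p,o["wrist_force"])
im=np.ascontiguousarray(optics.get_image("side")[:,:,::-1])
print(proj("side",p+[0,0,-.019]),proj("side",p))
crop(im,220,90,300,180,8,"s6.png")
E
```

```text
3.6667 [ 0.56788904 -0.00286324  0.14319574] [-0.41324586 -0.68956014 -0.59776029]
[[256.07102703 152.58621455]] [[256.25553256 146.17067133]]
```

View pics/s6.png

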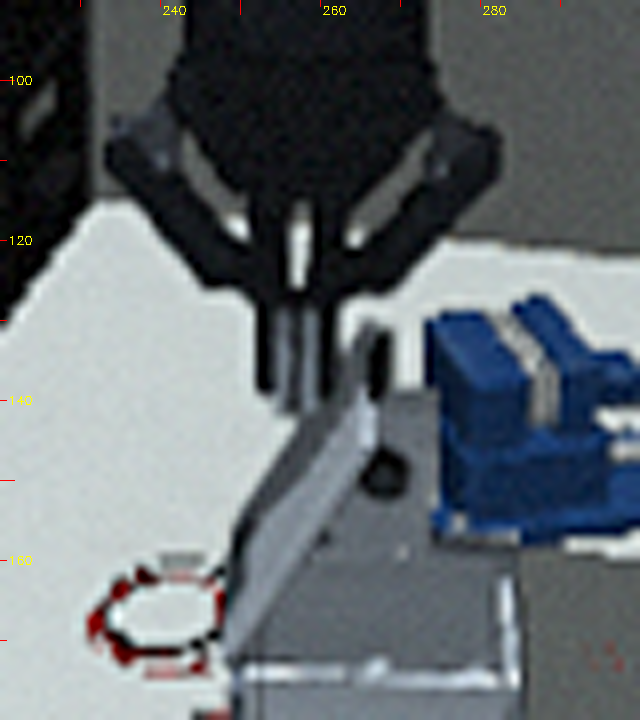

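There was no contact even though the stated tip would already be inside the lid. So the picture is right: the tips sit about 33 mm higher than stated, at (258,141) just beside the lid. I'll now push along the lid's arc.

Emit:
{"name": "send_rows", "arguments": {"commands": [{"x": -0.005,"y": 0.001,"z": 0.0,"rx": 0.0,"ry": 0.0,"rz": 0.0,"gripper": -1.0},{"x": -0.009,"y": 0.003,"z": 0.0,"rx": 0.0,"ry": 0.0,"rz": 0.0,"gripper": -1.0},{"x": -0.0145,"y": 0.0056,"z": 0.0,"rx": 0.0,"ry": 0.0,"rz": 0.0,"gripper": -1.0},{"x": -0.02,"y": 0.009,"z": 0.0,"rx": 0.0,"ry": 0.0,"rz": 0.0,"gripper": -1.0},{"x": -0.025,"y": 0.0128,"z": 0.0,"rx": 0.0,"ry": 0.0,"rz": 0.0,"gripper": -1.0},{"x": -0.03,"y": 0.017,"z": 0.0,"rx": 0.0,"ry": 0.0,"rz": 0.0,"gripper": -1.0},{"x": -0.0345,"y": 0.0217,"z": 0.0,"rx": 0.0,"ry": 0.0,"rz": 0.0,"gripper": -1.0},{"x": -0.0345,"y": 0.0217,"z": 0.0,"rx": 0.0,"ry": 0.0,"rz": 0.0,"gripper": -1.0}]}}

```text
clock: 4.38
eef_pos: [0.5334, -0.0098, 0.1204]
ee_rot: [[0.98, -0.002, -0.198], [0.198, -0.0, 0.98], [-0.002, -1.0, 0.0]]
wrist_force: [-0.5, -0.4, -0.1]
width: 0.0
```

```bash
python3 - <<'E'
from h import *
o=get_obs();p=np.array(o["eef_pos"]);print(o["clock"],p,o["wrist_force"])
im=np.ascontiguousarray(optics.get_image("side")[:,:,::-1])
print(proj("side",p+[0,0,-.019]),proj("side",p))
crop(im,220,90,300,180,8,"s7.png")
E
```

```text
4.3833 [ 0.53337416 -0.00975142  0.12038818] [-0.49088215 -0.4410481  -0.09184325]
[[268.92556401 160.59250261]] [[269.23389327 154.32532427]]
```

View pics/s7.png

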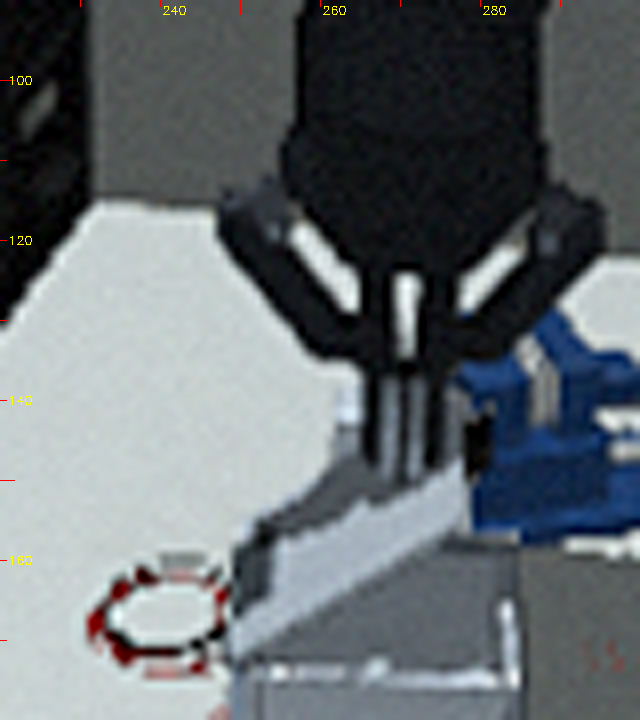

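The lid follows the fingers, its near edge now running from (248,172) to (277,153). I'll carry on down.

Emit:
{"name": "send_rows", "arguments": {"commands": [{"x": -0.004,"y": 0.005,"z": 0.0,"rx": 0.0,"ry": 0.0,"rz": 0.0,"gripper": -1.0},{"x": -0.0077,"y": 0.0103,"z": 0.0,"rx": 0.0,"ry": 0.0,"rz": 0.0,"gripper": -1.0},{"x": -0.011,"y": 0.016,"z": 0.0,"rx": 0.0,"ry": 0.0,"rz": 0.0,"gripper": -1.0},{"x": -0.0137,"y": 0.0216,"z": 0.0,"rx": 0.0,"ry": 0.0,"rz": 0.0,"gripper": -1.0},{"x": -0.016,"y": 0.028,"z": 0.0,"rx": 0.0,"ry": 0.0,"rz": 0.0,"gripper": -1.0},{"x": -0.0179,"y": 0.034,"z": 0.0,"rx": 0.0,"ry": 0.0,"rz": 0.0,"gripper": -1.0},{"x": -0.019,"y": 0.04,"z": 0.0,"rx": 0.0,"ry": 0.0,"rz": 0.0,"gripper": -1.0},{"x": -0.019,"y": 0.04,"z": 0.0,"rx": 0.0,"ry": 0.0,"rz": 0.0,"gripper": -1.0}]}}

```text
clock: 5.1
eef_pos: [0.5153, -0.0133, 0.08]
ee_rot: [[0.98, -0.002, -0.198], [0.198, 0.0, 0.98], [-0.002, -1.0, 0.0]]
wrist_force: [-0.6, -0.2, -0.8]
width: 0.0002
```

```bash
python3 - <<'E'
from h import *
o=get_obs();p=np.array(o["eef_pos"]);print(o["clock"],p,o["wrist_force"])
im=np.ascontiguousarray(optics.get_image("side")[:,:,::-1])
print(proj("side",p+[0,0,-.019]),proj("side",p))
crop(im,220,100,300,190,8,"s8.png")
E
```

```text
5.1 [ 0.51528565 -0.01330901  0.08003395] [-0.57173335 -0.22873486 -0.81347606]
[[275.00694602 173.76461433]] [[275.36748475 167.74857183]]
```

View pics/s8.png

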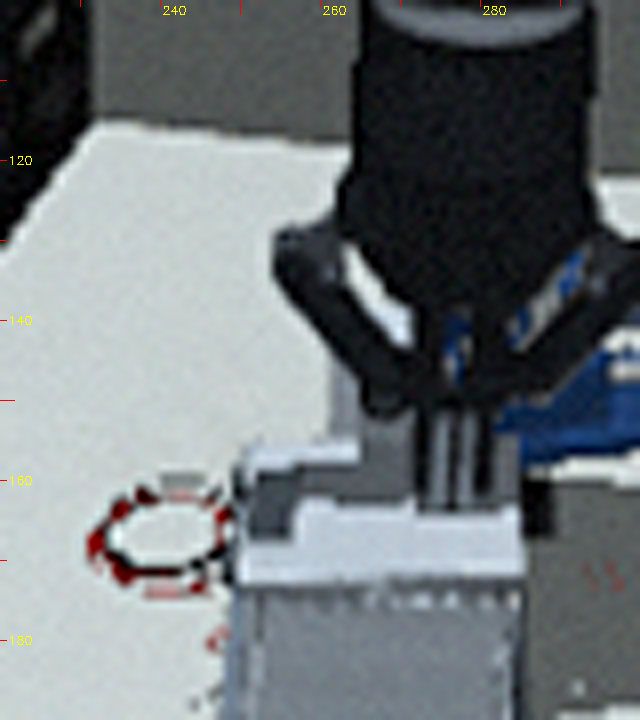

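The lid looks almost shut. I'll press down in small steps until the force rises.

Emit:
{"name": "send_rows", "arguments": {"commands": [{"x": 0.0,"y": 0.002,"z": 0.0,"rx": 0.0,"ry": 0.0,"rz": 0.0,"gripper": -1.0},{"x": 0.0,"y": 0.004,"z": 0.0,"rx": 0.0,"ry": 0.0,"rz": 0.0,"gripper": -1.0},{"x": 0.0,"y": 0.004,"z": 0.0,"rx": 0.0,"ry": 0.0,"rz": 0.0,"gripper": -1.0}]}}

```text
clock: 5.4
eef_pos: [0.5163, -0.0133, 0.0772]
ee_rot: [[0.98, 0.0, -0.198], [0.198, -0.0, 0.98], [0.0, -1.0, -0.0]]
wrist_force: [0.1, 0.5, -0.4]
width: 0.0001
```

Emit:
{"name": "send_rows", "arguments": {"commands": [{"x": 0.0,"y": 0.002,"z": 0.0,"rx": 0.0,"ry": 0.0,"rz": 0.0,"gripper": -1.0},{"x": 0.0,"y": 0.003,"z": 0.0,"rx": 0.0,"ry": 0.0,"rz": 0.0,"gripper": -1.0},{"x": 0.0,"y": 0.003,"z": 0.0,"rx": 0.0,"ry": 0.0,"rz": 0.0,"gripper": -1.0},{"x": 0.0,"y": 0.003,"z": 0.0,"rx": 0.0,"ry": 0.0,"rz": 0.0,"gripper": -1.0}]}}

```text
clock: 5.73
eef_pos: [0.5162, -0.0133, 0.0744]
ee_rot: [[0.98, -0.0, -0.198], [0.198, 0.0, 0.98], [-0.0, -1.0, 0.0]]
wrist_force: [-0.1, 1.0, -0.9]
width: 0.0004
```

```bash
python3 - <<'E'
from h import *
o=get_obs();p=np.array(o["eef_pos"]);print(o["clock"],p,o["wrist_force"])
im=np.ascontiguousarray(optics.get_image("side")[:,:,::-1])
crop(im,230,130,300,190,11,"s9.png")
from fit import T,lidP
for a in (0,.05,.1,.15):print(a,proj("side",T([.556,-.1101,.1945],lidP(a,[(0,.047,.007),(-.096,.047,.007),(-.096,.047,.001),(-.096,-.047,.007)]))).round(1).tolist())
E
```

```text
5.7333 [ 0.51617278 -0.01327876  0.0743634 ] [-0.11027591  1.00311692 -0.88867985]
0 [[250.4, 171.2], [287.1, 172.6], [287.0, 174.6], [286.1, 155.6]]
0.05 [[250.3, 171.2], [287.1, 171.0], [287.0, 173.0], [286.0, 154.1]]
0.1 [[250.1, 171.2], [286.9, 169.4], [287.0, 171.4], [285.9, 152.5]]
0.15 [[250.0, 171.2], [286.7, 167.8], [286.9, 169.8], [285.7, 151.0]]
```

View pics/s9.png

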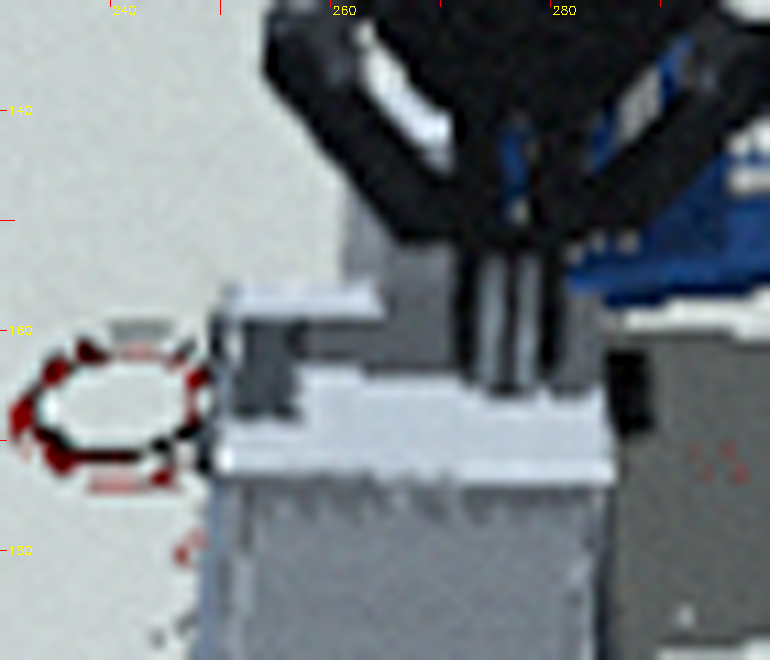

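The near lid edge now runs from (249.5,172.5) to (285,173.7), which matches an angle near 0. I'll press a little more to confirm the stop.

Emit:
{"name": "send_rows", "arguments": {"commands": [{"x": 0.0,"y": 0.002,"z": 0.0,"rx": 0.0,"ry": 0.0,"rz": 0.0,"gripper": -1.0},{"x": 0.0,"y": 0.003,"z": 0.0,"rx": 0.0,"ry": 0.0,"rz": 0.0,"gripper": -1.0},{"x": 0.0,"y": 0.003,"z": 0.0,"rx": 0.0,"ry": 0.0,"rz": 0.0,"gripper": -1.0},{"x": 0.0,"y": 0.003,"z": 0.0,"rx": 0.0,"ry": 0.0,"rz": 0.0,"gripper": -1.0}]}}

```text
clock: 6.12
eef_pos: [0.5165, -0.0133, 0.0732]
ee_rot: [[0.98, 0.002, -0.198], [0.198, -0.0, 0.98], [0.002, -1.0, -0.0]]
wrist_force: [-13.2, 0.4, 33.2]
width: 0.0003
```

The force reached 33 N against a hard stop at a reported z of 0.0735, so the lid is closed. Its top is at 0.092, so the tips sit about 18.5 mm above the reported TCP. The tool is effectively 37 mm shorter than stated, and I'll account for that. Lifting off next.

Emit:
{"name": "send_rows", "arguments": {"commands": [{"x": 0.0,"y": -0.03,"z": 0.0,"rx": 0.0,"ry": 0.0,"rz": 0.0,"gripper": -1.0},{"x": 0.0,"y": -0.06,"z": 0.0,"rx": 0.0,"ry": 0.0,"rz": 0.0,"gripper": -1.0},{"x": 0.0,"y": -0.09,"z": 0.0,"rx": 0.0,"ry": 0.0,"rz": 0.0,"gripper": 0.5},{"x": 0.0,"y": -0.09,"z": 0.0,"rx": 0.0,"ry": 0.0,"rz": 0.0,"gripper": 1.0}]}}

```text
clock: 6.45
eef_pos: [0.5186, -0.0134, 0.1668]
ee_rot: [[0.98, 0.007, -0.198], [0.198, -0.0, 0.98], [0.007, -1.0, -0.002]]
wrist_force: [1.0, 0.4, 0.2]
width: 0.0233
```

```bash
python3 - <<'E'
from h import *
o=get_obs();print(o["wrist_force"])
print(rel([.45,.319,.14],96),o["q"])
E
```

```text
[1.01887853 0.42800511 0.23333003]
(array([-0.0017,  0.0262,  0.3394]), array([ 0.0064, -1.4765,  0.0045])) [-2.57734721e-02  2.57156945e-01 -9.48385881e-02  1.21167156e+00
  1.93741268e-05  1.34598784e+00]
```

Emit:
{"name": "send_rows", "arguments": {"commands": [{"x": 0.0,"y": 0.0,"z": 0.028,"rx": 0.0,"ry": -0.123,"rz": 0.0,"gripper": 1.0},{"x": 0.0,"y": 0.0,"z": 0.056,"rx": 0.0,"ry": -0.246,"rz": 0.0,"gripper": 1.0},{"x": 0.0,"y": 0.0,"z": 0.085,"rx": 0.0,"ry": -0.369,"rz": 0.0,"gripper": 1.0},{"x": 0.0,"y": 0.0,"z": 0.113,"rx": 0.0,"ry": -0.492,"rz": 0.0,"gripper": 1.0},{"x": 0.0,"y": 0.0,"z": 0.142,"rx": 0.0,"ry": -0.615,"rz": 0.0,"gripper": 1.0},{"x": 0.0,"y": 0.0,"z": 0.17,"rx": 0.0,"ry": -0.738,"rz": 0.0,"gripper": 1.0},{"x": 0.0,"y": 0.0,"z": 0.198,"rx": 0.0,"ry": -0.861,"rz": 0.0,"gripper": 1.0},{"x": 0.0,"y": 0.0,"z": 0.226,"rx": 0.0,"ry": -0.984,"rz": 0.0,"gripper": 1.0},{"x": 0.0,"y": 0.0,"z": 0.255,"rx": 0.0,"ry": -1.107,"rz": 0.0,"gripper": 1.0},{"x": 0.0,"y": 0.0,"z": 0.283,"rx": 0.0,"ry": -1.23,"rz": 0.0,"gripper": 1.0},{"x": -0.001,"y": 0.0,"z": 0.311,"rx": 0.003,"ry": -1.353,"rz": 0.002,"gripper": 1.0},{"x": -0.002,"y": 0.0,"z": 0.339,"rx": 0.006,"ry": -1.476,"rz": 0.0045,"gripper": 1.0}]}}

```text
clock: 7.45
eef_pos: [0.4466, 0.32, 0.1613]
ee_rot: [[-0.11, -0.007, -0.994], [0.994, 0.0, -0.11], [0.001, -1.0, 0.007]]
wrist_force: [0.3, 0.6, 0.9]
width: 0.0851
```

Emit:
{"name": "send_rows", "arguments": {"commands": [{"x": 0.0,"y": 0.0,"z": 0.0,"rx": 0.0,"ry": 0.0,"rz": 0.0,"gripper": 1.0},{"x": 0.0,"y": 0.0,"z": 0.0,"rx": 0.0,"ry": 0.0,"rz": 0.0,"gripper": 1.0},{"x": 0.0,"y": 0.0,"z": 0.0,"rx": 0.0,"ry": 0.0,"rz": 0.0,"gripper": 1.0}]}}

```text
clock: 7.7
eef_pos: [0.4472, 0.3184, 0.1612]
ee_rot: [[-0.103, -0.007, -0.995], [0.995, -0.0, -0.103], [0.0, -1.0, 0.007]]
wrist_force: [-0.0, -0.0, 0.2]
width: 0.0856
```

```bash
python3 - <<'E'
from h import *
o=get_obs();p=np.array(o["eef_pos"]);print(o["clock"],p,np.degrees(np.arctan2(o["ee_rot"][1][0],o["ee_rot"][0][0])),o["width"],o["q"])
print(rel([.45,.319,.14],96))
for n in ("side","top"):
    im=np.ascontiguousarray(optics.get_image(n)[:,:,::-1])
    print(n,proj(n,p+[0,0,.019]),proj(n,p+[0,0,.0375]))
    crop(im,*((200,180,320,300) if n=="side" else (120,150,240,270)),6,n[0]+"10.png")
    if n=="side":crop(im,220,140,320,210,7,"s10lid.png")
E
```

```text
7.7 [0.44716246 0.31837737 0.16120636] 95.91207252805275 0.08564099055466064 [ 0.6164846   0.33331093 -0.00540412  1.23802878  0.00369402  0.51328744]
(array([ 0.0003,  0.0212, -0.003 ]), array([-0.007 , -0.0015,  0.0003]))
side [[280.88651505 211.07231643]] [[281.48133912 203.00042508]]
top [[156.55360288 230.5299976 ]] [[154.4132904  229.61343501]]
```

View pics/s10.png

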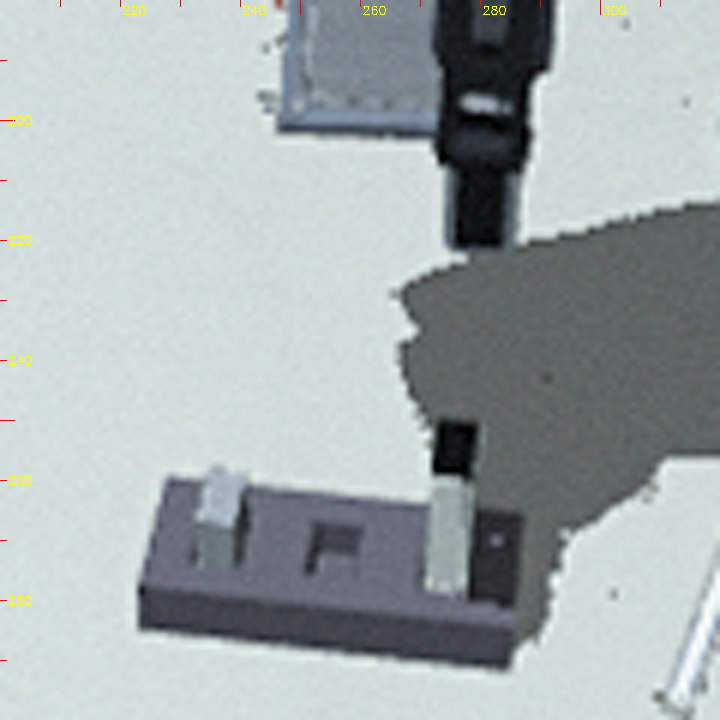

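View pics/t10.png

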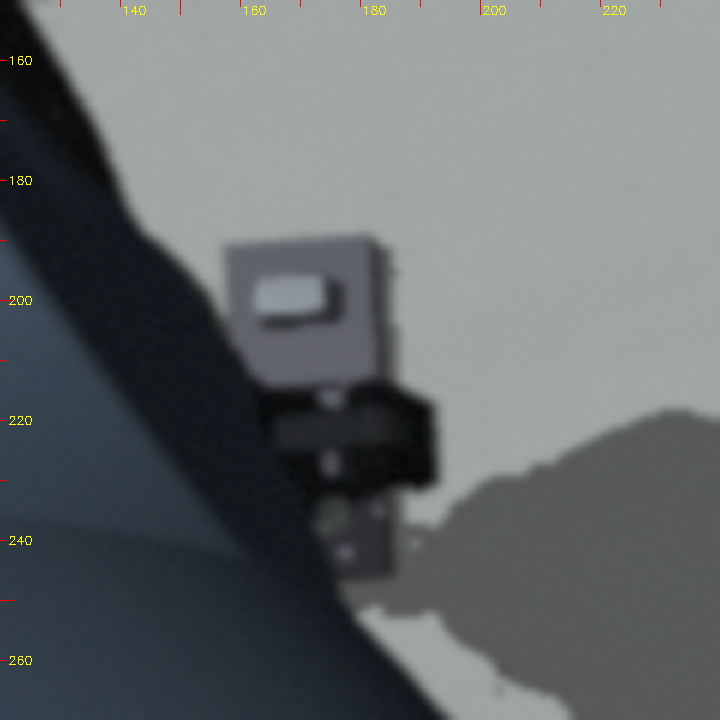

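View pics/s10lid.png

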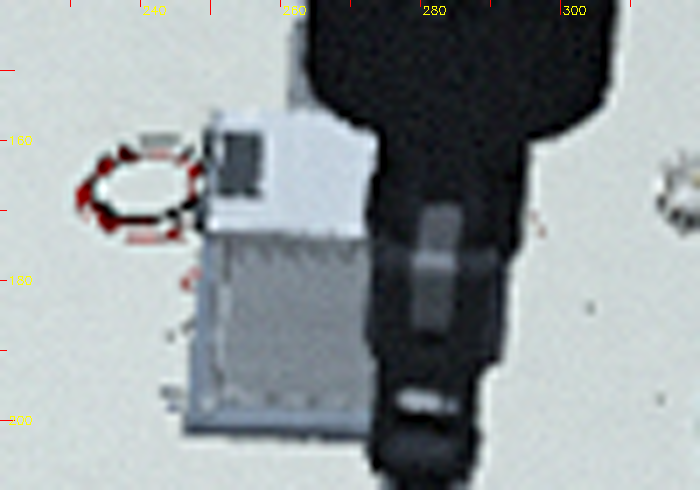

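The open fingers hang above the cell. The near fingertip's end is at (280,221) in the side view and the cell cap is at (275,250). The lid sits flat. Checking the near-finger position against the 18.5 mm figure.

```bash
python3 - <<'E'
from h import *
o=get_obs();p=np.array(o["eef_pos"]);R=np.array(o["ee_rot"])
for w in(.043,.057):
  for dz in (-.019,-.006,.0185,.0315):print(w,dz,proj("side",p+R[:,0]*w+[0,0,dz]).round(1))
E
```

```text
0.043 -0.019 [[277.9 241. ]]
0.043 -0.006 [[278.3 235.5]]
0.043 0.0185 [[279.  224.9]]
0.043 0.0315 [[279.4 219.1]]
0.057 -0.019 [[277.3 245.9]]
0.057 -0.006 [[277.6 240.4]]
0.057 0.0185 [[278.4 229.8]]
0.057 0.0315 [[278.8 223.9]]
```

The open tip matches the shorter tool, at about 31 mm above the TCP when open. I'll descend so the pad centres end about 48 mm up the cell, with the tips above the rack.

Emit:
{"name": "send_rows", "arguments": {"commands": [{"x": 0.0,"y": 0.03,"z": -0.003,"rx": -0.007,"ry": 0.0,"rz": 0.0,"gripper": 1.0},{"x": 0.0,"y": 0.06,"z": -0.003,"rx": -0.007,"ry": 0.0,"rz": 0.0,"gripper": 1.0},{"x": 0.0,"y": 0.08,"z": -0.003,"rx": -0.007,"ry": 0.0,"rz": 0.0,"gripper": 1.0},{"x": 0.0,"y": 0.1,"z": -0.003,"rx": -0.007,"ry": 0.0,"rz": 0.0,"gripper": 1.0},{"x": 0.0,"y": 0.12,"z": -0.003,"rx": -0.007,"ry": 0.0,"rz": 0.0,"gripper": 1.0},{"x": 0.0,"y": 0.135,"z": -0.003,"rx": -0.007,"ry": 0.0,"rz": 0.0,"gripper": 1.0},{"x": 0.0,"y": 0.145,"z": -0.003,"rx": -0.007,"ry": 0.0,"rz": 0.0,"gripper": 1.0},{"x": 0.0,"y": 0.148,"z": -0.003,"rx": -0.007,"ry": 0.0,"rz": 0.0,"gripper": 1.0},{"x": 0.0,"y": 0.148,"z": -0.003,"rx": -0.007,"ry": 0.0,"rz": 0.0,"gripper": 1.0}]}}

```text
clock: 8.55
eef_pos: [0.4492, 0.3183, 0.0132]
ee_rot: [[-0.103, -0.0, -0.995], [0.995, 0.0, -0.103], [0.0, -1.0, 0.0]]
wrist_force: [-0.4, 0.7, 0.2]
width: 0.0853
```

```bash
python3 - <<'E'
from h import *
o=get_obs();p=np.array(o["eef_pos"]);print(o["clock"],p,o["wrist_force"])
for n in ("side","top"):
    im=np.ascontiguousarray(optics.get_image(n)[:,:,::-1])
    if n=="top": im=np.clip(im.astype(float)*2,0,255).astype(np.uint8)
    crop(im,*((220,210,310,300) if n=="side" else (130,180,210,270)),8,n[0]+"11.png")
E
```

```text
8.55 [0.44916631 0.3183225  0.01316711] [-0.37340511  0.72932327  0.2127576 ]
```

View pics/s11.png

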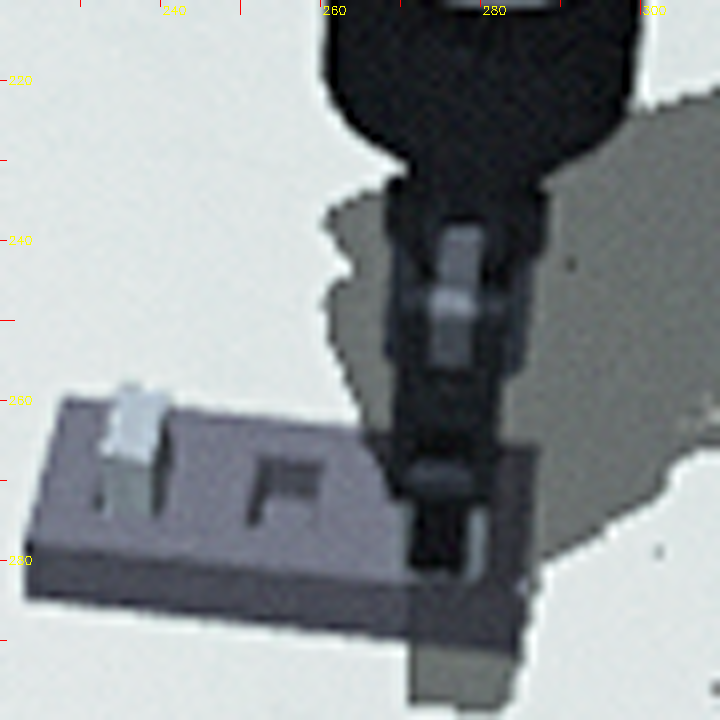

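View pics/t11.png

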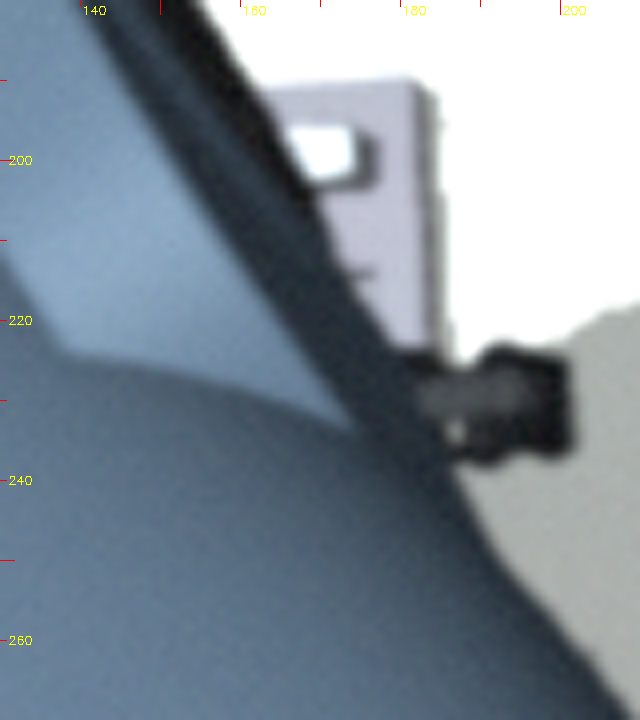

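The fingers straddle the cell, with the near finger centred at column 275 and its tip at row 281, and there's no contact force. Closing now.

Emit:
{"name": "send_rows", "arguments": {"commands": [{"x": 0.0,"y": 0.0,"z": 0.0,"rx": 0.0,"ry": 0.0,"rz": 0.0,"gripper": 0.3},{"x": 0.0,"y": 0.0,"z": 0.0,"rx": 0.0,"ry": 0.0,"rz": 0.0,"gripper": -0.1},{"x": 0.0,"y": 0.0,"z": 0.0,"rx": 0.0,"ry": 0.0,"rz": 0.0,"gripper": -0.25},{"x": 0.0,"y": 0.0,"z": 0.0,"rx": 0.0,"ry": 0.0,"rz": 0.0,"gripper": -0.35},{"x": 0.0,"y": 0.0,"z": 0.0,"rx": 0.0,"ry": 0.0,"rz": 0.0,"gripper": -0.45},{"x": 0.0,"y": 0.0,"z": 0.0,"rx": 0.0,"ry": 0.0,"rz": 0.0,"gripper": -0.6},{"x": 0.0,"y": 0.0,"z": 0.0,"rx": 0.0,"ry": 0.0,"rz": 0.0,"gripper": -1.0},{"x": 0.0,"y": 0.0,"z": 0.0,"rx": 0.0,"ry": 0.0,"rz": 0.0,"gripper": -1.0}]}}

```text
clock: 9.32
eef_pos: [0.4493, 0.3192, 0.0136]
ee_rot: [[-0.104, 0.0, -0.995], [0.995, 0.001, -0.104], [0.001, -1.0, -0.001]]
wrist_force: [-1.3, 1.0, 4.7]
width: 0.0253
```

The width reads 25.3 mm, so the cell is gripped. Lifting.

Emit:
{"name": "send_rows", "arguments": {"commands": [{"x": 0.0,"y": -0.005,"z": 0.0,"rx": 0.0,"ry": 0.0,"rz": 0.0,"gripper": -1.0},{"x": 0.0,"y": -0.01,"z": 0.0,"rx": 0.0,"ry": 0.0,"rz": 0.0,"gripper": -1.0},{"x": 0.0,"y": -0.016,"z": 0.0,"rx": 0.0,"ry": 0.0,"rz": 0.0,"gripper": -1.0},{"x": 0.0,"y": -0.024,"z": 0.0,"rx": 0.0,"ry": 0.0,"rz": 0.0,"gripper": -1.0},{"x": 0.0,"y": -0.034,"z": 0.0,"rx": 0.0,"ry": 0.0,"rz": 0.0,"gripper": -1.0},{"x": 0.0,"y": -0.05,"z": 0.0,"rx": 0.0,"ry": 0.0,"rz": 0.0,"gripper": -1.0},{"x": 0.0,"y": -0.07,"z": 0.0,"rx": 0.0,"ry": 0.0,"rz": 0.0,"gripper": -1.0},{"x": 0.0,"y": -0.09,"z": 0.0,"rx": 0.0,"ry": 0.0,"rz": 0.0,"gripper": -1.0},{"x": 0.0,"y": -0.11,"z": 0.0,"rx": 0.0,"ry": 0.0,"rz": 0.0,"gripper": -1.0},{"x": 0.0,"y": -0.11,"z": 0.0,"rx": 0.0,"ry": 0.0,"rz": 0.0,"gripper": -1.0},{"x": 0.0,"y": -0.11,"z": 0.0,"rx": 0.0,"ry": 0.0,"rz": 0.0,"gripper": -1.0}]}}

```text
clock: 10.23
eef_pos: [0.4499, 0.3192, 0.1251]
ee_rot: [[-0.104, 0.002, -0.995], [0.995, 0.002, -0.104], [0.002, -1.0, -0.003]]
wrist_force: [0.7, -0.0, -2.3]
width: 0.0251
```

```bash
python3 - <<'E'
from h import *
o=get_obs();p=np.array(o["eef_pos"]);print(o["clock"],p,o["wrist_force"],o["width"])
im=np.ascontiguousarray(optics.get_image("side")[:,:,::-1])
crop(im,220,180,320,280,7,"s12.png")
R=np.array(o["ee_rot"])
# predicted bottom of cell near (+y) face: pad at cell z; cell underside = p.z -.0136+.006
u=p.copy();u[2]+=.006-.0136
for k in(-.007,.007):print(proj("side",u+R[:,0]*.013+R[:,2]*k))
from fit import T
w=T([.556,-.1101,.1945],[0,0,.20])[0];print(rel([w[0],w[1],p[2]+.04],11.14))
E
```

```text
10.2333 [0.44994176 0.31915125 0.12508204] [ 0.69496748 -0.00244723 -2.29973488] 0.025111029307070414
[[273.39936245 240.76706971]]
[[280.59662092 241.5113336 ]]
(array([-0.4376, -0.0414, -0.0616]), array([2.0000e-04, 1.4804e+00, 1.4000e-03]))
```

View pics/s12.png

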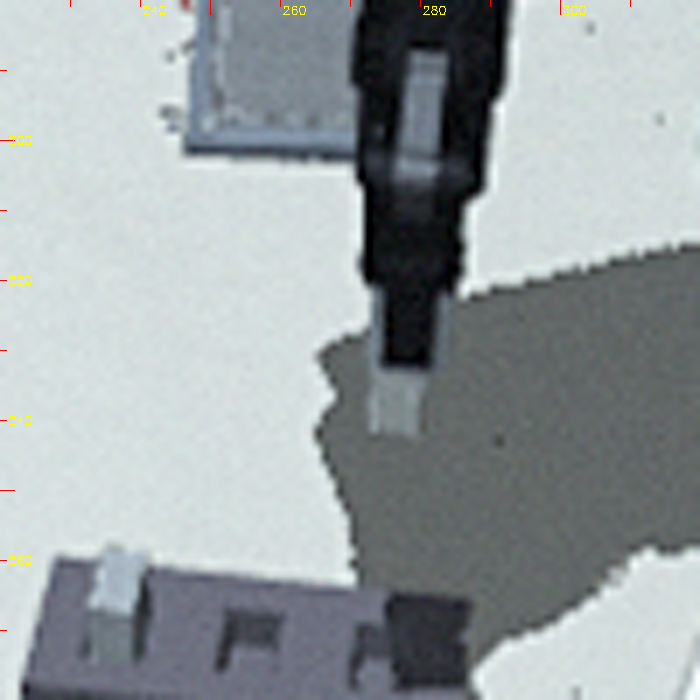

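The cell is held upright, with its underside edge at about (272.7–279.7, 242), close to the prediction, and the blank is still in place. Carrying it over to the gap.

Emit:
{"name": "send_rows", "arguments": {"commands": [{"x": -0.01,"y": -0.02,"z": -0.001,"rx": 0.0,"ry": 0.05,"rz": 0.0,"gripper": -1.0},{"x": -0.03,"y": -0.04,"z": -0.004,"rx": 0.0,"ry": 0.15,"rz": 0.0,"gripper": -1.0},{"x": -0.06,"y": -0.04,"z": -0.008,"rx": 0.0,"ry": 0.26,"rz": 0.0,"gripper": -1.0},{"x": -0.095,"y": -0.04,"z": -0.013,"rx": 0.0,"ry": 0.38,"rz": 0.0,"gripper": -1.0},{"x": -0.13,"y": -0.04,"z": -0.018,"rx": 0.0,"ry": 0.5,"rz": 0.0,"gripper": -1.0},{"x": -0.165,"y": -0.04,"z": -0.023,"rx": 0.0,"ry": 0.62,"rz": 0.0,"gripper": -1.0},{"x": -0.2,"y": -0.04,"z": -0.028,"rx": 0.0,"ry": 0.74,"rz": 0.0,"gripper": -1.0},{"x": -0.235,"y": -0.04,"z": -0.033,"rx": 0.0,"ry": 0.86,"rz": 0.0,"gripper": -1.0},{"x": -0.27,"y": -0.04,"z": -0.038,"rx": 0.0,"ry": 0.98,"rz": 0.0,"gripper": -1.0},{"x": -0.305,"y": -0.04,"z": -0.043,"rx": 0.0,"ry": 1.1,"rz": 0.0,"gripper": -1.0},{"x": -0.34,"y": -0.04,"z": -0.048,"rx": 0.0,"ry": 1.22,"rz": 0.0,"gripper": -1.0},{"x": -0.37,"y": -0.04,"z": -0.052,"rx": 0.0,"ry": 1.34,"rz": 0.0,"gripper": -1.0}]}}

```text
clock: 11.28
eef_pos: [0.5389, -0.0461, 0.1624]
ee_rot: [[0.947, -0.001, -0.323], [0.323, 0.0, 0.947], [-0.001, -1.0, 0.001]]
wrist_force: [-0.3, -0.5, -0.7]
width: 0.0253
```

```bash
python3 - <<'E'
from h import *
from fit import T
o=get_obs();p=np.array(o["eef_pos"]);print(p,o["width"])
w=T([.556,-.1101,.1945],[0,0,.20])[0];print(rel([w[0],w[1],.165],11.14))
E
```

```text
[ 0.53893942 -0.04609442  0.16239812] 0.02528798030530198
(array([-0.0045, -0.0026, -0.0661]), array([-0.0007,  0.134 , -0.0011]))
```

Emit:
{"name": "send_rows", "arguments": {"commands": [{"x": -0.001,"y": -0.002,"z": -0.02,"rx": 0.0,"ry": 0.05,"rz": 0.0,"gripper": -1.0},{"x": -0.003,"y": -0.002,"z": -0.04,"rx": 0.0,"ry": 0.1,"rz": 0.0,"gripper": -1.0},{"x": -0.004,"y": -0.002,"z": -0.056,"rx": 0.0,"ry": 0.134,"rz": 0.0,"gripper": -1.0},{"x": -0.0045,"y": -0.002,"z": -0.066,"rx": 0.0,"ry": 0.134,"rz": 0.0,"gripper": -1.0},{"x": -0.0045,"y": -0.002,"z": -0.066,"rx": 0.0,"ry": 0.134,"rz": 0.0,"gripper": -1.0},{"x": -0.0045,"y": -0.002,"z": -0.066,"rx": 0.0,"ry": 0.134,"rz": 0.0,"gripper": -1.0},{"x": -0.0045,"y": -0.002,"z": -0.066,"rx": 0.0,"ry": 0.134,"rz": 0.0,"gripper": -1.0}]}}

```text
clock: 11.87
eef_pos: [0.5565, -0.1068, 0.1649]
ee_rot: [[0.98, -0.001, -0.201], [0.201, 0.001, 0.98], [-0.0, -1.0, 0.001]]
wrist_force: [0.3, 0.5, -0.2]
width: 0.0254
```

```bash
python3 - <<'E'
from h import *
from fit import T
o=get_obs();p=np.array(o["eef_pos"]);print(o["clock"],p,o["width"])
w=T([.556,-.1101,.1945],[0,0,.20])[0];print(rel([w[0],w[1],.0356],11.14))
for n in ("side","top"):
    im=np.ascontiguousarray(optics.get_image(n)[:,:,::-1])
    if n=="top": im=np.clip(im.astype(float)*2,0,255).astype(np.uint8)
    crop(im,*((220,90,320,210) if n=="side" else (290,130,420,230)),6,n[0]+"13.png")
E
```

```text
11.8667 [ 0.55645701 -0.10677502  0.16486961] 0.025356704537031455
(array([-0.0011,  0.1293, -0.0033]), array([-0.0011,  0.008 , -0.0003]))
```

View pics/s13.png

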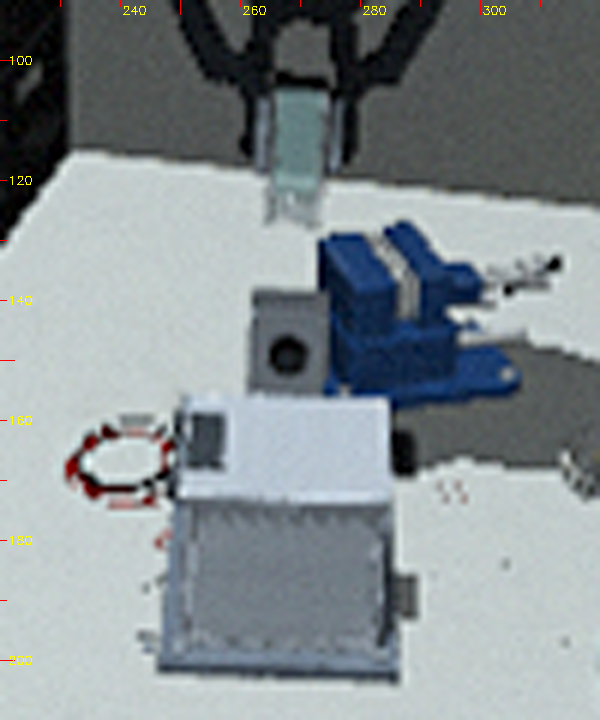

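View pics/t13.png

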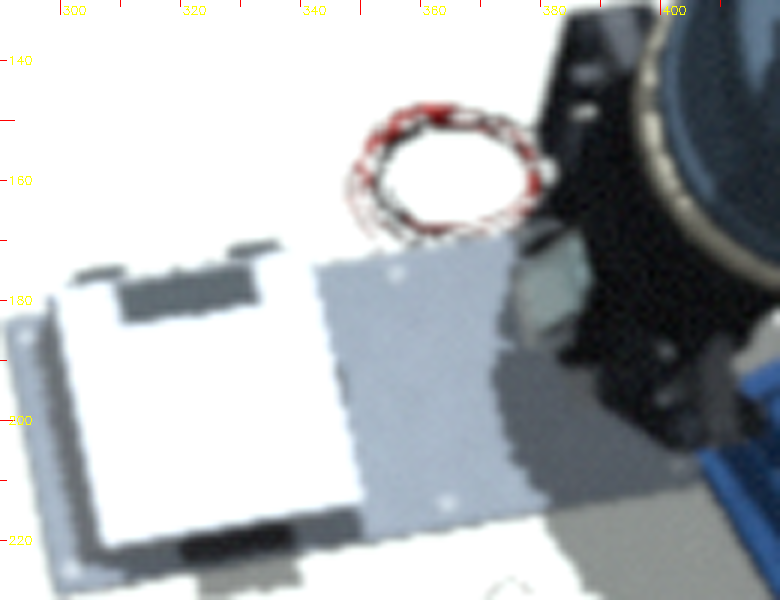

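The lid is flat closed, and the cell shows its clear window toward the lamp, with its bottom at (264–273,127) in the side view. The receiver tube is at (267.5,149.5). I'll check the tester fit against that before lowering.

```bash
python3 - <<'E'
from h import *
from fit import T
t=[.556,-.1101,.1945]
print("tube",proj("side",T(t,[(0,-.045,.06),(.005,-.045,.06)])))
print("lid top",proj("top",T(t,[(.045,.147,.092),(.045,.053,.092),(-.051,.147,.092),(-.051,.053,.092)])).round(1).tolist())
o=get_obs();p=np.array(o["eef_pos"]);R=np.array(o["ee_rot"])
u=p+[0,0,.006-.0136]
# cell bottom: corners, R x = cell width axis(26), R z=14 axis
for s in(-1,1):
  for k in(-1,1):print(s,k,proj("side",u+R[:,0]*.013*s+R[:,2]*.007*k).round(1),proj("top",u+R[:,0]*.013*s+R[:,2]*.007*k).round(1))
E
```

```text
tube [[267.71819052 149.10249556]
 [266.08076339 149.04304336]]
lid top [[298.0, 178.8], [340.9, 171.5], [306.9, 222.9], [350.6, 215.2]]
-1 -1 [[273.1 125.1]] [[382.5 186.6]]
-1 1 [[273.2 127.2]] [[375.6 187.9]]
1 -1 [[264.  124.8]] [[379.4 174. ]]
1 1 [[263.9 126.9]] [[372.5 175.2]]
```

The tube and the cell bottom both match to within a pixel. Lowering into the gap.

Emit:
{"name": "send_rows", "arguments": {"commands": [{"x": -0.001,"y": 0.015,"z": -0.003,"rx": 0.0,"ry": 0.008,"rz": 0.0,"gripper": -1.0},{"x": -0.001,"y": 0.035,"z": -0.003,"rx": 0.0,"ry": 0.008,"rz": 0.0,"gripper": -1.0},{"x": -0.001,"y": 0.055,"z": -0.003,"rx": 0.0,"ry": 0.008,"rz": 0.0,"gripper": -1.0},{"x": -0.001,"y": 0.075,"z": -0.003,"rx": 0.0,"ry": 0.008,"rz": 0.0,"gripper": -1.0},{"x": -0.001,"y": 0.09,"z": -0.003,"rx": 0.0,"ry": 0.008,"rz": 0.0,"gripper": -1.0},{"x": -0.001,"y": 0.105,"z": -0.003,"rx": 0.0,"ry": 0.008,"rz": 0.0,"gripper": -1.0},{"x": -0.001,"y": 0.118,"z": -0.003,"rx": 0.0,"ry": 0.008,"rz": 0.0,"gripper": -1.0},{"x": -0.001,"y": 0.126,"z": -0.003,"rx": 0.0,"ry": 0.008,"rz": 0.0,"gripper": -1.0},{"x": -0.001,"y": 0.129,"z": -0.003,"rx": 0.0,"ry": 0.008,"rz": 0.0,"gripper": -1.0},{"x": -0.001,"y": 0.129,"z": -0.003,"rx": 0.0,"ry": 0.008,"rz": 0.0,"gripper": -1.0},{"x": -0.001,"y": 0.129,"z": -0.003,"rx": 0.0,"ry": 0.008,"rz": 0.0,"gripper": -1.0},{"x": -0.001,"y": 0.129,"z": -0.003,"rx": 0.0,"ry": 0.008,"rz": 0.0,"gripper": -1.0}]}}

```text
clock: 12.97
eef_pos: [0.557, -0.1106, 0.037]
ee_rot: [[0.981, 0.001, -0.192], [0.192, 0.0, 0.981], [0.001, -1.0, 0.0]]
wrist_force: [-0.2, 0.4, -1.9]
width: 0.0257
```

```bash
python3 - <<'E'
from h import *
from fit import T
o=get_obs();p=np.array(o["eef_pos"]);R=np.array(o["ee_rot"]);print(o["clock"],p,o["width"],o["wrist_force"],np.abs(o["joint_velocities"]).max())
w=T([.556,-.1101,.1945],[0,0,.20])[0];print(rel([w[0],w[1],.0356],11.14))
for n in ("side","top"):
    im=np.ascontiguousarray(optics.get_image(n)[:,:,::-1])
    if n=="top": im=np.clip(im.astype(float)*2,0,255).astype(np.uint8)
    crop(im,*((240,110,300,180) if n=="side" else (340,150,410,220)),10 if n=="top" else 8,n[0]+"14.png")
u=p+[0,0,.0624]
for n in("top","side"):print(n,"cell top corners",[proj(n,u+R[:,0]*.013*s+R[:,2]*.007*k)[0].round(1).tolist() for s in(-1,1) for k in(-1,1)])
E
```

```text
12.9667 [ 0.5570203  -0.11063001  0.037     ] 0.02574618010729538 [-0.15837049  0.36361854 -1.94045993] 0.0030701891195383476
(array([-0.0009,  0.0014,  0.0007]), array([-0.0002, -0.0012,  0.0014]))
top cell top corners [[375.5, 191.9], [369.0, 193.0], [372.7, 180.0], [366.3, 181.1]]
side cell top corners [[272.3, 143.1], [272.3, 145.2], [263.4, 142.7], [263.3, 144.9]]
```

View pics/s14.png

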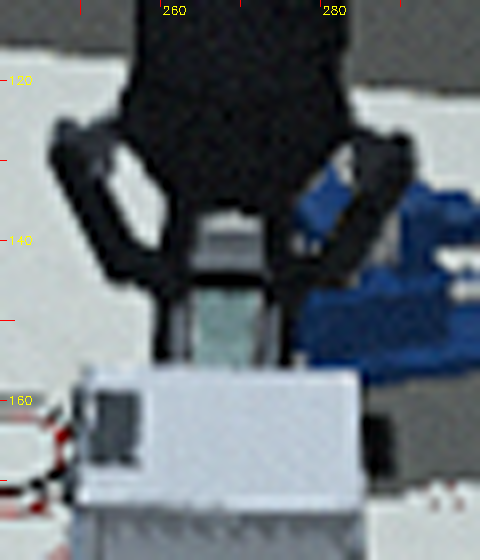

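View pics/t14.png

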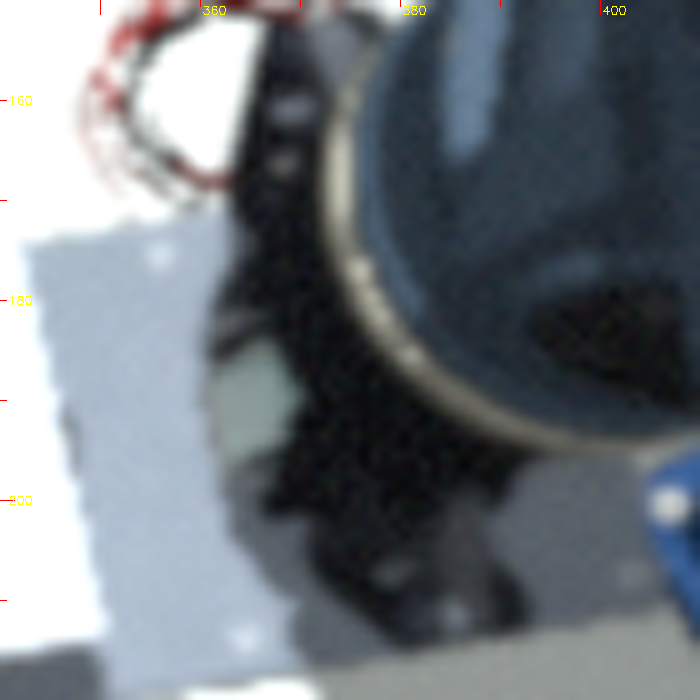

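```bash
python3 - <<'E'
from h import *
o=get_obs();p=np.array(o["eef_pos"]);R=np.array(o["ee_rot"])
for z in (.029,.044,.095):
  u=p.copy();u[2]=z
  for s in (-.013,-.01,.01,.013): print(z,s,proj("top",u+R[:,0]*s+R[:,2]*.007).round(1))
from fit import T
print(proj("top",T([.556,-.1101,.1945],[(0,.045,.06),(0,-.045,.06),(-.051,.053,.092),(.055,-.1,.01),(-.055,0,.01)])).round(1))
E
```

```text
0.029 -0.013 [[360.1 198.5]]
0.029 -0.01 [[359.8 197.3]]
0.029 0.01 [[357.9 188.8]]
0.029 0.013 [[357.6 187.5]]
0.044 -0.013 [[361.9 197.4]]
0.044 -0.01 [[361.6 196.1]]
0.044 0.01 [[359.6 187.5]]
0.044 0.013 [[359.3 186.2]]
0.095 -0.013 [[368.5 193.4]]
0.095 -0.01 [[368.1 192. ]]
0.095 0.01 [[366.  182.9]]
0.095 0.013 [[365.7 181.6]]
[[345.5 193.8]
 [385.2 187. ]
 [350.6 215.2]
 [395.4 164.7]
 [364.6 217.5]]
```

The window's lower edge appears at (360–361.5, 188–197) in the top view, as predicted, and the arm is still. Handing in.

```bash
python3 -c "
from plant import manip,get_obs
print(manip.hand_in());o=get_obs();print(o['clock'],o['eef_pos'],o['width'])"
```

```text
the job is handed in; nothing more can be done
None
the job is handed in; nothing more can be done
```

I closed the lid with shut fingers, then took the tall cell by its frosted faces and carried it into the gap. It was still held there, square to the beam, when I handed in at about 13 s. The hand-in gave no verdict.

Last checks before handing in:
- **Lid:** flat in the side view. It met a hard stop with about 33 N on the wrist force.
- **Grip:** 25.7 mm opening, arm still. The fingers closed on the frosted faces only, but I had no direct reading of window contact.
- **Cell position:** about 1 mm to the side of the beam by the arm's reading, with the window middle at about 61 mm height. Its angle is within about 0.002 rad of my fitted beam direction, and the windows sat within about a pixel of where I predicted.
- **Other things:** the blank was in place in the last picture that showed it. The jar, spool and pen were never approached, and I did not measure them again at the end.

Two things disagreed:
- **Finger length:** the pictures and the touch on the lid showed the fingertips about 37 mm higher than the stated tool frame. I corrected every height for this.
- **Tester edge in the top view:** the plate and lid edges appear 1–2 px (about 2–4 mm) off my fitted pose. The side view of the receiver tube agreed within 1 mm.

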